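# Replace the plug-in relays and close the relay case

## Robot

A 6-joint arm with a two-finger parallel gripper is mounted at the origin on the work surface; the furniture and walls round the work are solid. World frame = base frame: x ahead of the robot, y to its left, z up, the work surface at z = 0. Lengths are in m, angles in rad, forces in N, time in s.
With the tool pointing down it reaches from about 0.325 to 0.775 m from the base axis. Payload 5.5 kg.
Tool frame: the origin (TCP) lies on the mounting face of the last link; the fingertips stand 173 mm ahead of it and the grasp point (between the pads) lies 155 mm ahead of it; z points along the fingers, y is the direction in which the jaws open and shut (so a half turn about z gives the same grasp; the last joint's range is limited). The gripper opens to 85 mm and grips with 20 to 120 N. Pads are 22 mm wide; open, the fingers measure 114 mm over their backs; the gripper's body (76 mm by 85 mm) begins 54 mm behind the grasp point. The pads swing forward as they close: fully open they stand 13 mm farther back than shut.
Start: joints at [-1.399, 0.091, 1.231, -0, 1.82, -0.057], TCP at [0.136, -0.584, 0.405] pointing down, gripper open.
Joint ranges: [-2.87, 2.87], [-0.86, 2.18], [0.17, 2.46], [-1.51, 4.65], [0.06, 2.69], [-2.65, 2.65]. Speed limits (rad/s): [2.57, 2.57, 3.01, 3.14, 3.14, 3.14].

## Interface

Orientations are given as a unit quaternion [w, x, y, z].
In Python, from plant import status, read_camera, order, regions_of, tip_of gives the robot as it stands. The module is installed in compiled form; this text tells all that it offers.
- The arm moves only by the tool play_rows, never from a script. Its argument "series" is one flat list of numbers, 5 for each row, row after row: the shift along the tool's x, y, z in cm, then the turn about the tool's z in degrees, then the finger opening in cm, from 0 to 8.54. In form: [x, y, z, twist, jaw, x, y, z, twist, jaw, ...]. A call has 1 to 5 rows; each row is the pose to reach, as a shift and turn from the pose measured when the call began, along the tool's axes at that moment; what a row does not reach only later rows make up. A row lasts 1/8 s, in which the tool goes at most 62.5 mm and 10.7 degrees, less where a joint would pass 70% of its speed; a pose out of reach is approached as far as the arm can. A call with a gripper value outside its range is refused whole. The fingers move at their own pace and stop on an object; the grip force is fixed at half the most. Time passes only in rows, so rows that repeat a pose let the fingers close. It gives the time, the measured TCP pose, the force and the opening at its end, in the units of the state.
- status.get_obs(): the state, without advancing time (a new reading comes with each control period).
- read_camera(name): name is "scene" or "top" or "wrist"; returns a dict with "pixels" (480x640x3 uint8, blue, green, red), "fx", "fy", "cx", "cy" (pixels), "R" (3x3) and "t" (3): a world point X has camera coordinates R X + t. Camera axes: x right, y down, z forward; pixel columns grow to the right and rows downward; lengths in m; the calibration is good to about 2 mm. A picture is of the moment at which its call begins. There is no depth.
- order.sign_off(): hands the job in, once; it reports no verdict.
Trained networks look in a picture, given as the dict that the camera call returned (one of the last four; its "shot" number tells which), for a name from the list of things; names that differ only in an ending like _2 or _b are one class to them, and where a whole thing is asked for, a point or a joint stands for the part that bears it (a point fixed in the world has none). Each returns a list of dicts, best first, with "conf" (0 to 1); they miss things now and then, are a little off and sometimes report something else, mostly with a low value. They report only what shows in the picture. A call takes as long as a camera call.
- regions_of(picture, name): "pixels" (480x640 bool, what is visible of it) and "box" ([left, top, width, height] in pixels, round what is visible of it).
- tip_of(picture, name): "at" ([row, column] in pixels: a listed point, or the origin of a listed thing).
The state is a dict: "clock": time; "q": joint angles; "joint_velocities": joint speeds; "joint_efforts": joint torques, N m; "tool_pos": TCP position; "eef_rot": TCP orientation; "contact_force": force on the tool from outside, world axes, zero at the start; "wrist_torque": the same for the moment, N m; "gripper_width": finger opening in m.
Only numpy, scipy, OpenCV 4.12 (cv2) and the standard library are available. Lean on these libraries where they do the work, as an engineer would, in place of code of your own. Each camera call takes 0.05 s, during which the arm holds its last target. There are 200 camera calls.

## Task

Pull the worn, lower relays out of their sockets in the open relay case and stand them upright in the black scrap tray, and plug every new, taller relay from the bench fully home into a socket of its own (any socket). Only then break the locked cover stay by pressing its knuckle down, and lower the cover gently, without slamming, until it is fully shut. Leave the solder spool and the tip cleaner where they are.

Things in the scene. Friction and masses are not known exactly. Their poses are not given: they have to be found in the camera images.
- case: The relay case, fixed: grey open box 165 (x) x 174 (y) mm, 75 mm high, walls 4 mm. Origin: middle of its underside, on the bench. x towards the hinge (away from the robot), y left, z up. Inside, three sockets in a row along y, some holding worn relays; a stay with a knuckle outside on its right (-y) wall.
- relay_1_mid (a point): Centre (30 mm up) of a new plug-in relay standing on the bench, z up. White block 50 (own x) x 42 (y) x 46 mm high on a heavy black plug foot 40 (x) x 33 (y) x 14 mm high; 60 mm high in all, about 0.15 kg. Same turned half round. In the case there is room for fingers only across its 50 mm (own x). May be absent.
- relay_2_mid (a point): A new relay just like relay_1_mid, same point. May be absent.
- relay_3_mid (a point): A new relay just like relay_1_mid, same point. May be absent.
- worn_1_mid (a point): Centre (24 mm up) of a worn relay, at the start in socket_1, where this point is 10 mm above the mouth. Like the new ones with the same foot and the same 50 x 42 mm block, but lower: block 34 mm, 48 mm high in all. To be stood in the tray. May be absent.
- worn_2_mid (a point): A worn relay just like worn_1_mid, at the start in socket_2. May be absent.
- worn_3_mid (a point): A worn relay just like worn_1_mid, at the start in socket_3. May be absent.
- tray: Scrap tray, fixed: black open tray 120 (x) x 85 (y) mm, 20 mm high, walls and floor 3 mm thick, to the right in front of the case. Origin: middle of its underside. Two worn relays stand in it side by side along x, their x along its y.
- socket_1 (a point): Centre of the mouth of a socket hole, axes as the case's, 22 mm above the bench. Hole 43 (x) x 36 (y) mm, 16 mm deep, chamfered. The relay's x goes along this x, either way round; fully home, its white block rests on the mouth and its centre is 16 mm above this point. Leftmost of three, 49 mm apart.
- socket_2 (a point): As socket_1: the middle one.
- socket_3 (a point): As socket_1: the rightmost one, nearest the stay.
- knuckle_tab (a point): Middle of the black finger grip at the stay's knuckle: a level bar 16 mm thick, 32 mm long, held off to the right (case -y) by a 10 mm pin, this point 50 mm out from the right wall. Two 71 mm steel links: lower from a pivot on the wall (120 mm nearer the robot than the hinge line, 69 mm above the bench) to the knuckle, upper from there to the cover. At first 100 mm above the bench.
- stay_knuckle (a joint): Bend of the stay's knuckle, rad: 0 locked (a little past straight, upward, so that the cover cannot close); grows as the tab is pressed down; over 0.4 the stay is broken; about 2.2 with the cover shut. Friction only, no spring; it takes a few newtons.
- cover_hinge (a point): Middle of the cover's hinge line (along the case's y) on the far rim of the case, 75 mm above the bench; axes as the case's.
- cover_edge (a point): Middle of the cover's free edge, on its outer face, 165 mm from the hinge line. The cover is a grey plate 167 x 176 x 5 mm with a black lip 12 x 90 mm, 8 mm high, along that edge on its outer face. Own x runs from free edge to hinge, own z out of the outer face (up when shut).
- cover (a joint): Cover angle, rad: 0 standing open (leaning back 0.18 from upright), 1.75 shut flat on the rim. Stiff hinge (0.35 N m): it stays where left and must be moved all the way. Blocked while the stay is locked; once broken, tab and cover move together: pressing the tab farther down, on an arc about the lower pivot, draws the cover down.
- spool: Bystander: solder spool, 74 mm across, 76 mm high, standing on the bench; origin under its middle.
- cleaner: Bystander: round black tip cleaner cup, 64 mm across, 37 mm high; origin under its middle.

How it is judged:
By the outcome, as a careful person would: the job done as asked, in the order asked, and still so for the second after the job is handed in, with the robot touching nothing.
Of worn_1, worn_2, worn_3 only 1 to 2 are there at a start; the rules pass over those that are not, and their reading is None.
Of relay_1, relay_2, relay_3 only 2 to 3 are there at a start; the rules pass over those that are not, and their reading is None.
At some moment in a run one of relay_1, relay_3 may be knocked a few centimetres aside while the robot is not near it.
It also fails if it takes over 210 s, if anything falls off the work surface, if the arm or the gripper's body presses on something with over 40 N, if the wrist force passes 120 N, or if a joint passes its speed limit or range.

## Working session

There is one attempt and no reset: what is moved stays moved. The work goes in short steps, Python scripts to look and compute and a tool call to move; the robot and the scene stay as the last step left them, time stands still between calls to the robot, and variables do not carry over. Pictures are saved under pics/ and viewed, about 12 in all and at most 16, crops included, and the job is handed in when it is done.

Besides the shell and the picture viewer there is one more tool, called after "Emit:" by a JSON object that holds its "method" and its "body". play_rows: Moves the arm, as the interface text tells. Its arguments: {"type":"object","properties":{"series":{"type":"array","items":{"type":"number"}}},"required":["series"]}

```bash
mkdir -p pics; cat > h.py <<'E'
import numpy as np, cv2
from plant import status, read_camera, order, regions_of, tip_of
def P(p): return np.asarray(p['R']),np.asarray(p['t'])
def ray(p,rc,z):
    R,t=P(p); d=R.T@np.array([(rc[1]-p['cx'])/p['fx'],(rc[0]-p['cy'])/p['fy'],1.]); o=-R.T@t
    return o+d*(z-o[2])/d[2]
def proj(p,X):
    R,t=P(p); c=R@np.asarray(X)+t; return (p['fx']*c[0]/c[2]+p['cx'],p['fy']*c[1]/c[2]+p['cy'])
def tri(obs):
    A=[];b=[]
    for p,rc in obs:
        R,t=P(p); u=(rc[1]-p['cx'])/p['fx']; v=(rc[0]-p['cy'])/p['fy']
        for r in (R[0]-u*R[2],): A.append(r); b.append(-(t[0]-u*t[2]))
        for r in (R[1]-v*R[2],): A.append(r); b.append(-(t[1]-v*t[2]))
    return np.linalg.lstsq(np.array(A),np.array(b),rcond=None)[0]
def rot(q):
    from scipy.spatial.transform import Rotation as Ro
    return Ro.from_quat([q[1],q[2],q[3],q[0]])
def st():
    s=status.get_obs(); R=rot(s['eef_rot']).as_matrix()
    print('t %.2f pos %s w %.4f F %s'%(s['clock'],np.round(s['tool_pos'],4),s['gripper_width'],np.round(s['contact_force'],1)))
    return s,R
def to(X,yaw=None):
    """print shift in tool axes (cm) to put grasp point (155mm ahead) at X; yaw = wanted world angle of jaw axis (deg)"""
    s,R=st(); g=np.array(s['tool_pos'])+R@[0,0,.155]
    d=R.T@(np.array(X)-g)*100; tw=None
    if yaw is not None:
        y=R[:,1]; a=np.degrees(np.arctan2(y[1],y[0])); dd=((yaw-a+90)%180)-90; tw=-dd if R[2,2]<0 else dd
    print('grasp',np.round(g,4),'shift cm',np.round(d,2),'twist',None if tw is None else round(tw,1),'q6',round(s['q'][5],2))
E
cat > a.py <<'E'
from h import *
s,R=st(); print(np.round(R,3))
for n in ('scene','top'):
    p=read_camera(n); cv2.imwrite(f'pics/{n}0.png',p['pixels'])
    print(n,np.round(-P(p)[0].T@P(p)[1],3))
    for k,z in (('case',0),('relay_1_mid',.03),('worn_1_mid',.032),('tray',0),('socket_1',.022),('knuckle_tab',.1),('cover_hinge',.075),('cover_edge',.2),('spool',0),('cleaner',0)):
        for d in tip_of(p,k): 
            if d['conf']>.2: print(k,round(d['conf'],2),np.round(d['at'],1),np.round(ray(p,d['at'],z),3))
E
python3 a.py
```

```text
t 0.00 pos [ 0.1361 -0.5844  0.4035] w 0.0854 F [-1.1 -0.2 -1.1]
[[ 0.974  0.227 -0.   ]
 [ 0.227 -0.974  0.002]
 [ 0.    -0.002 -1.   ]]
scene [-0.263  0.743  1.164]
case 0.55 [265.4 318.5] [ 0.619 -0.077  0.   ]
relay_1_mid 0.87 [300.7 342.8] [ 0.454 -0.018  0.03 ]
relay_1_mid 0.34 [233.7 298.2] [ 0.738 -0.098  0.03 ]
worn_1_mid 0.77 [269.  306.6] [ 0.605 -0.019  0.032]
tray 0.73 [255.6 388.3] [ 0.52  -0.265  0.   ]
tray 0.28 [180.7 293.2] [ 0.989 -0.284  0.   ]
socket_1 0.7 [260.1 333.6] [ 0.591 -0.109  0.022]
socket_1 0.61 [268.4 306.2] [ 0.615 -0.026  0.022]
socket_1 0.57 [264.9 320.7] [ 0.6   -0.067  0.022]
knuckle_tab 0.7 [215.4 349.4] [ 0.645 -0.215  0.1  ]
cover_hinge 0.75 [229.4 300.3] [ 0.709 -0.081  0.075]
cover_edge 0.75 [180.2 294.5] [ 0.774 -0.112  0.2  ]
spool 0.72 [224.6 364.7] [ 0.667 -0.311  0.   ]
cleaner 0.69 [370.2 243.1] [0.459 0.304 0.   ]
top [0.364 0.026 1.216]
case 0.92 [239.  346.3] [ 0.61  -0.076  0.   ]
case 0.63 [219.1 404.6] [ 0.666 -0.23   0.   ]
case 0.6 [214.9 446.7] [ 0.678 -0.341  0.   ]
relay_1_mid 0.55 [300.9 324.7] [ 0.447 -0.02   0.03 ]
worn_1_mid 0.67 [233.4 326.6] [ 0.617 -0.023  0.032]
tray 0.89 [274.6 417.4] [ 0.519 -0.259  0.   ]
socket_1 0.91 [242.1 343.4] [ 0.597 -0.067  0.022]
socket_1 0.67 [238.3 326.9] [ 0.607 -0.025  0.022]
socket_1 0.6 [238.4 364.5] [ 0.608 -0.121  0.022]
knuckle_tab 0.82 [217.2 404.7] [ 0.645 -0.209  0.1  ]
cover_hinge 0.9 [199.5 351.9] [ 0.695 -0.084  0.075]
cover_edge 0.59 [160.8 354.4] [ 0.749 -0.078  0.2  ]
spool 0.91 [215.  444.4] [ 0.678 -0.335  0.   ]
cleaner 0.88 [297.6 195.4] [0.453 0.307 0.   ]
cleaner 0.62 [301.8 321.2] [ 0.447 -0.012  0.   ]
```

```bash
python3 - <<'E'
import cv2
a=cv2.imread('pics/scene0.png')[150:400,170:490];b=cv2.imread('pics/top0.png')[120:380,150:500]
cv2.imwrite('pics/s1.png',cv2.resize(a,(768,600)));cv2.imwrite('pics/t1.png',cv2.resize(b,None,fx=2.25,fy=2.25))
E
```

```text
(no output)
```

View pics/s1.png

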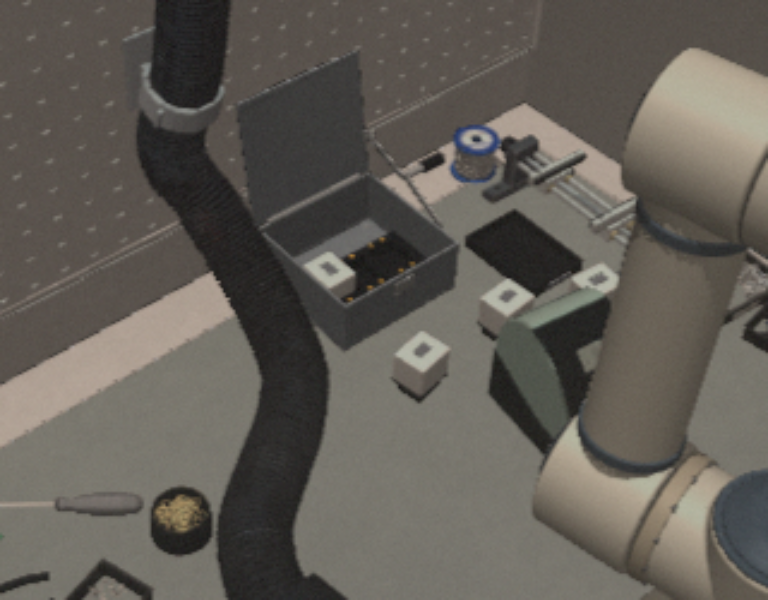

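View pics/t1.png

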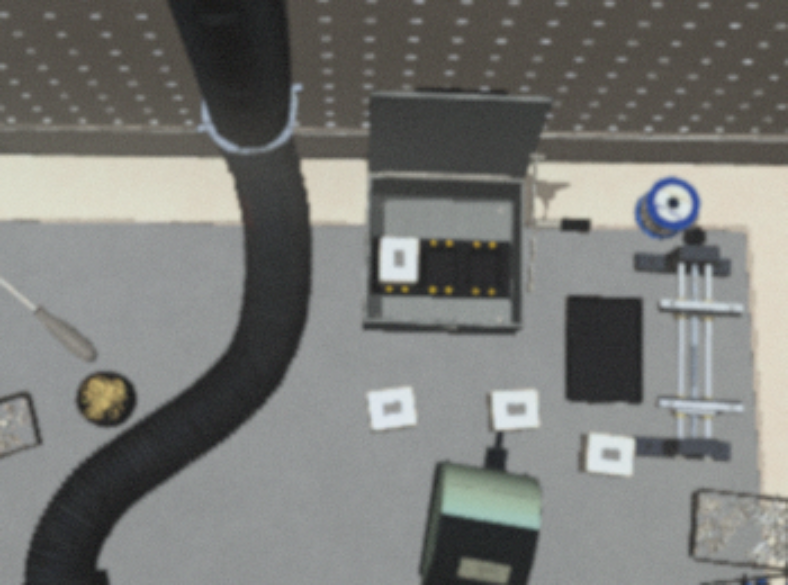

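Three new relays on the bench (top crop: (392,408), (515,410), (610,454)). One worn relay sits in the left socket (400,260), and the other two sockets are empty. Obstacles: a hose on the left and a green station at (480,520). I'll locate those obstacles in 3D and get the relay poses.

```bash
cat > b.py <<'E'
from h import *
S=read_camera('scene');T=read_camera('top')
sc=lambda x,y:(150+y/2.4,170+x/2.4); tc=lambda x,y:(120+y/2.25,150+x/2.25)
print('collar',tri([(S,sc(182,120)),(T,tc(248,140))]))
# hose: for heights, intersect right boundary
for z in (0,.05,.1,.2,.3,.4,.5):
    print(z,'top hose right edge',[np.round(ray(T,tc(*c),z)[:2],3) for c in ((298,160),(312,240),(290,330),(230,400),(160,470),(110,570))],
     'scene right edge',[np.round(ray(S,sc(*c),z)[:2],3) for c in ((215,180),(270,245),(320,340),(325,400),(300,490))])
print('station top',[np.round(tri([(S,sc(*a)),(T,tc(*b))]),3) for a,b in (((590,292),(540,480)),((505,330),(440,465)))])
print('hinge', tri([(S,(229.4,300.3)),(T,(199.5,351.9))]),'tab',tri([(S,(215.4,349.4)),(T,(217.2,404.7))]),'edge',tri([(S,(180.2,294.5)),(T,(160.8,354.4))]))
print('tray',tri([(S,(255.6,388.3)),(T,(274.6,417.4))]),'socks',[np.round(tri([(S,a),(T,b)]),3) for a,b in (((268.4,306.2),(238.3,326.9)),((264.9,320.7),(242.1,343.4)),((260.1,333.6),(238.4,364.5)))])
g=T['pixels']; m=(g.min(2)>165).astype(np.uint8)
n,l,stt,c=cv2.connectedComponentsWithStats(m)
for i in range(1,n):
    if 100<stt[i,4]<900:
        pts=np.argwhere(l==i).astype(np.float32)
        z=.06 if c[i][1]>270 else .054
        w=np.array([ray(T,q,z)[:2] for q in pts],np.float32)
        r=cv2.minAreaRect(w); print(np.round(c[i]),stt[i,4],np.round(r[0],3),np.round(r[1],3),round(r[2],1))
for k in ('tray','case'):
    for d in regions_of(T,k)[:1]:
        q=cv2.findContours(d['pixels'].astype(np.uint8),0,1)[0]; q=max(q,key=len)[:,0]
        w=np.array([ray(T,x[::-1],.02 if k=='tray' else .075)[:2] for x in q],np.float32); print(k,d['conf'],d['box'],[np.round(v,3) for v in cv2.minAreaRect(w)])
E
python3 b.py
```

```text
collar [0.66523607 0.12416935 0.30562978]
0 top hose right edge [array([0.737, 0.093]), array([0.641, 0.075]), array([0.535, 0.098]), array([0.455, 0.163]), array([0.376, 0.239]), array([0.268, 0.288])] scene right edge [array([ 0.872, -0.052]), array([ 0.729, -0.031]), array([0.567, 0.024]), array([0.494, 0.078]), array([0.416, 0.177])]
0.05 top hose right edge [array([0.722, 0.09 ]), array([0.63 , 0.073]), array([0.528, 0.095]), array([0.451, 0.158]), array([0.376, 0.23 ]), array([0.272, 0.277])] scene right edge [array([ 0.823, -0.018]), array([0.686, 0.003]), array([0.531, 0.055]), array([0.461, 0.107]), array([0.387, 0.201])]
0.1 top hose right edge [array([0.707, 0.087]), array([0.618, 0.071]), array([0.521, 0.092]), array([0.447, 0.152]), array([0.375, 0.221]), array([0.276, 0.267])] scene right edge [array([0.774, 0.016]), array([0.644, 0.036]), array([0.495, 0.086]), array([0.429, 0.135]), array([0.358, 0.225])]
0.2 top hose right edge [array([0.676, 0.082]), array([0.595, 0.067]), array([0.507, 0.086]), array([0.44 , 0.141]), array([0.374, 0.204]), array([0.284, 0.245])] sc
[... 1532 characters left out ...]
1.] 177 [ 0.582 -0.366] [0.077 0.048] 86.9
[107. 273.] 124 [0.507 0.513] [0.047 0.018] 64.8
[ 17. 275.] 134 [0.5   0.729] [0.08  0.012] 82.0
[ 13. 285.] 317 [0.475 0.728] [0.031 0.078] 0.7
[324. 301.] 347 [ 0.445 -0.016] [0.043 0.052] 8.3
[379. 301.] 336 [ 0.446 -0.15 ] [0.043 0.049] 0.7
[462. 300.] 125 [ 0.45  -0.352] [0.012 0.087] 0.7
[421. 321.] 341 [ 0.399 -0.25 ] [0.048 0.044] 88.0
[284. 429.] 148 [0.149 0.077] [0.027 0.056] 59.0
[325. 473.] 707 [ 0.061 -0.013] [0.034 0.138] 0.4
tray 0.71 [400.4, 249.9, 36.7, 48.3] [array([ 0.516, -0.256]), array([0.087, 0.123]), np.float64(87.861)]
case 0.7 [313.9, 161.2, 99.3, 109.1] [array([ 0.662, -0.087]), array([0.204, 0.278]), np.float64(88.204)]
```

```bash
python3 - <<'E'
from h import *
to((.607,-.026,.23),0)
E
```

```text
t 1.30 pos [ 0.1361 -0.5844  0.4047] w 0.0853 F [-0.2  0.2  0.2]
grasp [ 0.1361 -0.5844  0.2497] shift cm [ 58.53 -43.7    1.97] twist -76.9 q6 -0.06
```

Emit:
{"method": "play_rows", "body": {"series": [4.5, -3.36, 0, 0, 8.5, 9, -6.7, 0, 0, 8.5, 13.5, -10.1, 0, 0, 8.5, 18, -13.4, 0, 0, 8.5, 22.5, -16.8, 0, 0, 8.5]}}

```text
clock: 1.92
tool_pos: [0.3179, -0.3682, 0.4049]
eef_rot: [0.0, 0.993, 0.114, 0.0]
contact_force: [1.5, 0.3, 0.3]
gripper_width: 0.0853
```

Emit:
{"method": "play_rows", "body": {"series": [4.5, -3.36, 0, 0, 8.5, 9, -6.7, 0, 0, 8.5, 13.5, -10.1, 0, 0, 8.5, 18, -13.4, 0, 0, 8.5, 22.5, -16.8, 0, 0, 8.5]}}

```text
clock: 2.55
tool_pos: [0.4999, -0.1519, 0.4051]
eef_rot: [0.001, 0.993, 0.114, 0.001]
contact_force: [0.3, -0.2, -0.6]
gripper_width: 0.0848
```

Emit:
{"method": "play_rows", "body": {"series": [4.5, -3.36, 0, -10, 8.5, 9, -6.7, 0, -20, 8.5, 13.5, -10.1, 2, -30, 8.5, 13.5, -10.1, 2, -40, 8.5, 13.5, -10.1, 2, -50, 8.5]}}

```text
clock: 3.18
tool_pos: [0.609, -0.022, 0.3841]
eef_rot: [0.0, 0.85, 0.526, -0.0]
contact_force: [0.2, 0.0, 0.5]
gripper_width: 0.085
```

```bash
python3 - <<'E'
from h import *
to((.607,-.026,.23),0)
E
```

```text
t 3.17 pos [ 0.609  -0.022   0.3841] w 0.0850 F [0.2 0.  0.5]
grasp [ 0.6089 -0.0222  0.2291] shift cm [-0.43 -0.   -0.09] twist -26.5 q6 0.37
```

Sequential calls work and track well. I'll finish the twist and look.

Emit:
{"method": "play_rows", "body": {"series": [-0.4, 0, 0, -10, 8.5, -0.4, 0, 0, -20, 8.5, -0.4, 0, 0, -26.5, 8.5, -0.4, 0, 0, -26.5, 8.5]}}

```text
clock: 3.68
tool_pos: [0.6072, -0.0256, 0.384]
eef_rot: [0.0, 0.707, 0.707, -0.0]
contact_force: [0.4, 0.3, 0.5]
gripper_width: 0.0852
```

```bash
cat > c.py <<'E'
from h import *
import sys
st(); p=read_camera('wrist'); cv2.imwrite('pics/'+sys.argv[1]+'.png',p['pixels'])
print('cam',np.round(-P(p)[0].T@P(p)[1],3),np.round(P(p)[0],2).tolist())
for k,z in (('socket_1',.022),('worn_1_mid',.032),('case',0),('knuckle_tab',.1),('cover_hinge',.075),('relay_1_mid',.03),('tray',0)):
    for d in tip_of(p,k):
        if d['conf']>.25: print(k,round(d['conf'],2),np.round(d['at'],1),np.round(ray(p,d['at'],z),4))
E
python3 c.py w1
```

```text
t 3.67 pos [ 0.6072 -0.0256  0.384 ] w 0.0852 F [0.4 0.3 0.5]
cam [0.607 0.046 0.353] [[1.0, -0.0, -0.0], [-0.0, -0.96, 0.28], [-0.0, -0.28, -0.96]]
socket_1 0.92 [265.2 321.7] [ 0.6092 -0.0711  0.022 ]
socket_1 0.76 [319.4 320.1] [ 0.6079 -0.1202  0.022 ]
worn_1_mid 0.75 [214.5 317.7] [ 0.6061 -0.0262  0.032 ]
case 0.62 [256.9 328.3] [ 0.6152 -0.0712  0.    ]
cover_hinge 0.97 [293.4 448.2] [ 0.698  -0.0736  0.075 ]
relay_1_mid 0.77 [201.1 107.4] [ 0.4445 -0.0159  0.03  ]
```

View pics/w1.png

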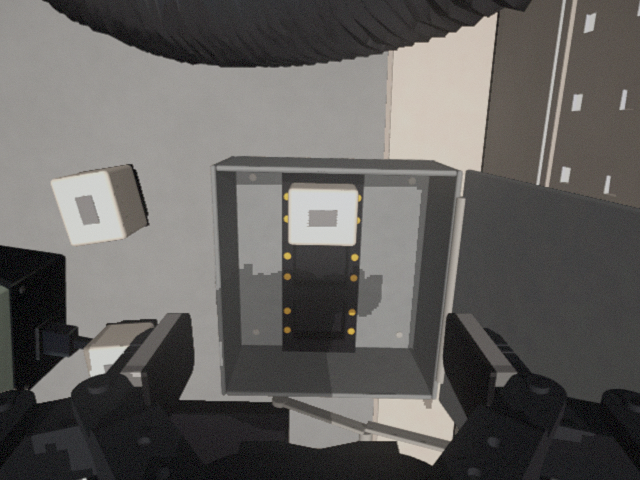

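Wrist view: the worn relay is at (322,215), two empty sockets sit below it, and the hose crosses the top edge (rows 0–65). I'll check case yaw and hose clearance.

```bash
python3 - <<'E'
from h import *
p=read_camera('wrist')
for c in ((215,167),(463,172),(440,398),(224,395)): print('rim',np.round(ray(p,c[::-1],.075),4))
for c in ((283,174),(362,176),(356,350),(282,350)): print('plate',np.round(ray(p,c[::-1],.022),4))
for c in ((289,184),(357,186),(355,244),(290,243)): print('worn top',np.round(ray(p,c[::-1],.056),4))
for z in (.02,.05,.1,.15,.2,.25): print('hose',z,[np.round(ray(p,c[::-1],z)[:2],3) for c in ((100,25),(200,63),(300,63),(400,38))])
T=read_camera('top')
for z in (.02,.05,.1,.15,.2,.25): print('hose top',z,[np.round(ray(T,(120+y/2.25,150+x/2.25),z)[:2],3) for x,y in ((298,160),(312,200),(312,240),(308,280),(295,320))])
to((.606,-.026,.048),0)
E
```

```text
rim [0.5398 0.0149 0.075 ]
rim [0.7004 0.0115 0.075 ]
rim [ 0.6991 -0.1596  0.075 ]
rim [ 0.5348 -0.1568  0.075 ]
plate [0.5792 0.0036 0.022 ]
plate [0.6404 0.002  0.022 ]
plate [ 0.6394 -0.1496  0.022 ]
plate [ 0.5747 -0.1496  0.022 ]
worn top [0.5861 0.001  0.056 ]
worn top [ 6.336e-01 -5.000e-04  5.600e-02]
worn top [ 0.6332 -0.0428  0.056 ]
worn top [ 0.5859 -0.042   0.056 ]
hose 0.02 [array([0.452, 0.109]), array([0.521, 0.083]), array([0.593, 0.083]), array([0.665, 0.1  ])]
hose 0.05 [array([0.466, 0.103]), array([0.529, 0.08 ]), array([0.595, 0.08 ]), array([0.66 , 0.095])]
hose 0.1 [array([0.489, 0.093]), array([0.541, 0.074]), array([0.597, 0.074]), array([0.651, 0.087])]
hose 0.15 [array([0.512, 0.084]), array([0.554, 0.069]), array([0.599, 0.069]), array([0.642, 0.079])]
hose 0.2 [array([0.536, 0.075]), array([0.567, 0.063]), array([0.601, 0.063]), array([0.633, 0.071])]
hose 0.25 [array([0.559, 0.065]), array([0.58 , 0.057]), array([0.603, 0.057]), array([0.625, 0.062])]
hose top 0.02 [array([0.731, 0.092]), array([0.684, 0.075]), array([0.636, 0.074]), array([0.59 , 0.077]), array([0.544, 0.091])]
hose top 0.05 [array([0.722, 0.09 ]), array([0.676, 0.073]), array([0.63 , 0.073]), array([0.584, 0.076]), array([0.539, 0.089])]
hose top 0.1 [array([0.707, 0.087]), array([0.662, 0.071]), array([0.618, 0.071]), array([0.575, 0.074]), array([0.532, 0.087])]
hose top 0.15 [array([0.691, 0.085]), array([0.649, 0.069]), array([0.607, 0.069]), array([0.565, 0.072]), array([0.524, 0.084])]
hose top 0.2 [array([0.676, 0.082]), array([0.636, 0.067]), array([0.595, 0.067]), array([0.556, 0.07 ]), array([0.517, 0.081])]
hose top 0.25 [array([0.661, 0.079]), array([0.622, 0.065]), array([0.584, 0.065]), array([0.546, 0.068]), array([0.509, 0.079])]
t 4.17 pos [ 0.6073 -0.0256  0.384 ] w 0.0848 F [ 1.3 -0.   0.6]
grasp [ 0.6072 -0.0257  0.229 ] shift cm [-1.00e-02 -1.10e-01  1.81e+01] twist 0.0 q6 -0.1
```

Emit:
{"method": "play_rows", "body": {"series": [-0.2, 0.1, 4, 0, 8.5, -0.2, 0.1, 8, 0, 8.5, -0.2, 0.1, 12, 0, 8.5, -0.2, 0.1, 14, 0, 8.5, -0.2, 0.1, 14, 0, 8.5]}}

```text
clock: 4.8
tool_pos: [0.6078, -0.0277, 0.2426]
eef_rot: [-0.001, 0.707, 0.707, -0.001]
contact_force: [0.4, -0.3, 0.8]
gripper_width: 0.0849
```

```bash
python3 - <<'E'
from h import *
s,R=st();print(np.round(R,2).tolist())
to((.608,-.027,.046),0)
p=read_camera('wrist');print([ (d['conf'],np.round(ray(p,d['at'],.032),4)) for d in tip_of(p,'worn_1_mid')[:1]])
E
```

```text
t 4.80 pos [ 0.6078 -0.0277  0.2426] w 0.0849 F [ 0.4 -0.3  0.8]
[[0.0, 1.0, -0.0], [1.0, -0.0, -0.0], [-0.0, -0.0, -1.0]]
t 4.80 pos [ 0.6078 -0.0277  0.2426] w 0.0849 F [ 0.4 -0.3  0.8]
grasp [ 0.6073 -0.0278  0.0876] shift cm [0.08 0.09 4.16] twist -0.0 q6 -0.1
[(0.6, array([ 0.6092, -0.0237,  0.032 ]))]
```

Emit:
{"method": "play_rows", "body": {"series": [0, 0.1, 2, 0, 8.5, 0, 0.1, 4.1, 0, 8.5, 0, 0.1, 4.1, 0, 8.5, 0, 0.1, 4.1, 0, 4.3, 0, 0.1, 4.1, 0, 4.3]}}

```text
clock: 5.52
tool_pos: [0.61, -0.0278, 0.2057]
eef_rot: [0.002, 0.707, 0.707, 0.001]
contact_force: [-1.5, -0.2, 3.0]
gripper_width: 0.0509
```

Emit:
{"method": "play_rows", "body": {"series": [0, 0, 0, 0, 4.3, 0, 0, 0, 0, 4.3, 0, 0, 0, 0, 4.3, 0, 0, 0, 0, 4.3]}}

```text
clock: 6.02
tool_pos: [0.6101, -0.0278, 0.2062]
eef_rot: [0.002, 0.707, 0.707, 0.001]
contact_force: [0.0, 0.3, 2.9]
gripper_width: 0.0489
```

Emit:
{"method": "play_rows", "body": {"series": [0, 0, -1, 0, 4.3, 0, 0, -3, 0, 4.3, 0, 0, -7, 0, 4.3, 0, 0, -11, 0, 4.3, 0, 0, -13, 0, 4.3]}}

```text
clock: 6.65
tool_pos: [0.6097, -0.0277, 0.3406]
eef_rot: [0.004, 0.707, 0.707, 0.003]
contact_force: [0.2, -0.1, -2.2]
gripper_width: 0.0487
```

```bash
python3 - <<'E'
from h import *
to((.516,-.257,.19),-90)
p=read_camera('wrist');cv2.imwrite('pics/w2.png',p['pixels'])
E
```

```text
t 6.65 pos [ 0.6097 -0.0277  0.3406] w 0.0487 F [ 0.2 -0.1 -2.2]
grasp [ 0.6111 -0.0279  0.1856] shift cm [-22.91  -9.5   -0.49] twist -90.0 q6 -0.1
```

View pics/w2.png

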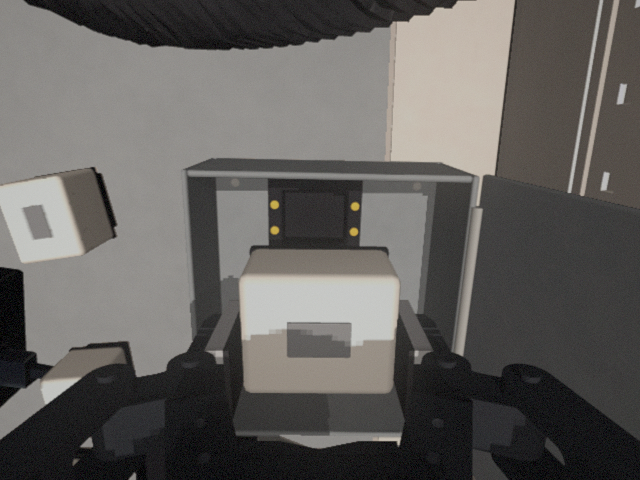

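Emit:
{"method": "play_rows", "body": {"series": [-4.6, -2, -0.5, 10, 4.3, -9.2, -4, -0.5, 20, 4.3, -13.8, -6, -0.5, 30, 4.3, -18.4, -8, -0.5, 40, 4.3, -22.9, -9.9, -0.5, 50, 4.3]}}

```text
clock: 7.32
tool_pos: [0.5098, -0.258, 0.3454]
eef_rot: [0.002, 0.941, 0.339, 0.004]
contact_force: [0.6, -0.7, -2.2]
gripper_width: 0.0489
```

Emit:
{"method": "play_rows", "body": {"series": [0, 0, 0, 10, 4.3, 0, 0, 0, 20, 4.3, 0, 0, 0, 30, 4.3, 0, 0, 0, 40, 4.3, 0, 0, 0, 40, 4.3]}}

```text
clock: 7.95
tool_pos: [0.5097, -0.2579, 0.3441]
eef_rot: [0.0, 1.0, -0.002, 0.004]
contact_force: [-0.2, -0.5, -2.2]
gripper_width: 0.049
```

```bash
python3 - <<'E'
from h import *
to((.512,-.257,.06),-90)
p=read_camera('wrist');cv2.imwrite('pics/w3.png',p['pixels'])
for k,z in (('tray',0),('worn_1_mid',.17),('knuckle_tab',.1)):
    for d in tip_of(p,k)[:2]: print(k,round(d['conf'],2),np.round(d['at']),np.round(ray(p,d['at'],z),4))
d=regions_of(p,'tray')
if d: print(d[0]['conf'],d[0]['box'])
E
```

```text
t 7.95 pos [ 0.5097 -0.2579  0.3441] w 0.0490 F [-0.2 -0.5 -2.2]
grasp [ 0.5109 -0.258   0.1891] shift cm [ 1.000e-02 -1.000e-01  1.291e+01] twist -0.2 q6 1.05
tray 0.82 [211. 319.] [ 0.5159 -0.2583  0.    ]
worn_1_mid 0.88 [306. 314.] [ 0.5157 -0.2564  0.17  ]
knuckle_tab 0.55 [80. 28.] [ 0.6003 -0.1219  0.1   ]
```

View pics/w3.png

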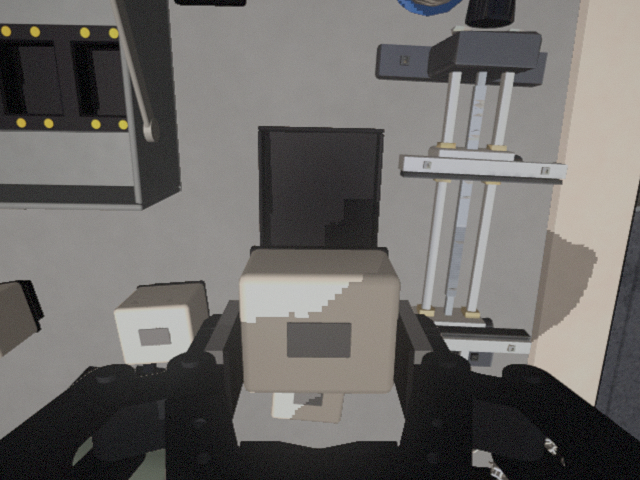

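Emit:
{"method": "play_rows", "body": {"series": [0, -0.1, 5, 0, 4.3, 0, -0.1, 9, 0, 4.3, 0, -0.1, 12, 0, 4.3, 0, -0.1, 14, 0, 4.3, 0, -0.1, 14, 0, 4.3]}}

```text
clock: 8.82
tool_pos: [0.5109, -0.257, 0.2043]
eef_rot: [0.0, 1.0, -0.002, 0.004]
contact_force: [0.3, 0.1, -1.7]
gripper_width: 0.0484
```

Emit:
{"method": "play_rows", "body": {"series": [0, 0, 0.2, 0, 4.3, 0, 0, 0.4, 0, 4.3, 0, 0, 0.4, 0, 4.3]}}

```text
clock: 9.2
tool_pos: [0.5113, -0.2571, 0.2013]
eef_rot: [0.001, 1.0, -0.002, 0.005]
contact_force: [2.1, -0.8, -0.1]
gripper_width: 0.0489
```

Contact force reached at z ≈ .201. Release with a limited opening, rise, then look with the wrist and top cameras.

Emit:
{"method": "play_rows", "body": {"series": [0, 0, 0, 0, 5.4, 0, 0, 0, 0, 6.2, 0, 0, -0.5, 0, 6.2, 0, 0, -4, 0, 6.2, 0, 0, -9, 0, 6.2]}}

```text
clock: 9.82
tool_pos: [0.51, -0.2568, 0.2907]
eef_rot: [-0.0, 1.0, -0.002, 0.003]
contact_force: [0.7, -1.3, 0.8]
gripper_width: 0.0618
```

Emit:
{"method": "play_rows", "body": {"series": [0, 0, -5, 0, 8, 0, 0, -8, 0, 8, 0, 0, -8, 0, 8]}}

```text
clock: 10.2
tool_pos: [0.5096, -0.257, 0.3748]
eef_rot: [0.001, 1.0, -0.002, 0.006]
contact_force: [-0.1, -0.0, -0.1]
gripper_width: 0.0799
```

```bash
cat > d.py <<'E'
from h import *
import sys
st(); T=read_camera('top'); g=T['pixels']; cv2.imwrite('pics/'+sys.argv[1]+'.png',cv2.resize(g[180:360,280:480],(800,720))[:600])
n,l,s,c=cv2.connectedComponentsWithStats((g.min(2)>165).astype(np.uint8))
for i in range(1,n):
    if 60<s[i,4]<900 and 290<c[i][0]<440 and 210<c[i][1]<340:
        w=np.array([ray(T,q,.06)[:2] for q in np.argwhere(l==i)],np.float32); r=cv2.minAreaRect(w)
        print(np.round(c[i]),s[i,4],np.round(r[0],3),np.round(r[1],3),round(r[2],1))
p=read_camera('wrist'); cv2.imwrite('pics/'+sys.argv[1]+'w.png',p['pixels'])
for k,z in (('worn_1_mid',.027),('relay_1_mid',.03),('tray',0)):
    for d in tip_of(p,k)[:4]: print(k,round(d['conf'],2),np.round(d['at']),np.round(ray(p,d['at'],z),4))
E
python3 d.py d1
```

```text
t 10.20 pos [ 0.5096 -0.257   0.3748] w 0.0799 F [-0.1 -0.  -0.1]
[415. 274.] 76 [ 0.512 -0.242] [0.02  0.028] 88.4
[324. 301.] 339 [ 0.445 -0.017] [0.042 0.05 ] 8.7
[379. 301.] 331 [ 0.446 -0.15 ] [0.042 0.051] 4.5
[417. 319.] 378 [ 0.4   -0.245] [0.036 0.093] 58.9
worn_1_mid 0.7 [210. 311.] [ 0.5168 -0.2519  0.027 ]
relay_1_mid 0.64 [299.  14.] [ 0.4469 -0.0166  0.03  ]
relay_1_mid 0.62 [301. 182.] [ 0.4446 -0.1491  0.03  ]
```

View pics/d1w.png

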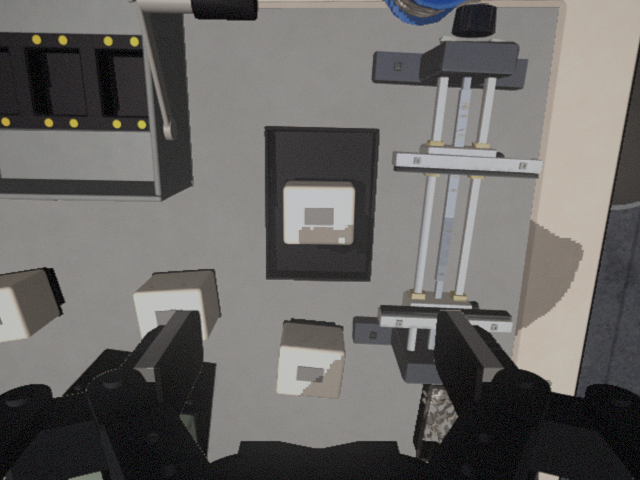

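```bash
python3 - <<'E'
from h import *
to((.445,-.15,.16),-88)
E
```

```text
t 10.45 pos [ 0.5094 -0.2568  0.3686] w 0.0802 F [ 0.2  0.1 -0.1]
grasp [ 0.5099 -0.2564  0.2136] shift cm [ -6.54 -10.61   5.36] twist -2.2 q6 1.05
```

Emit:
{"method": "play_rows", "body": {"series": [-2.2, -3.5, 0, -2, 8.5, -4.4, -7, 0, -2, 8.5, -6.5, -10.6, 2, -2, 8.5, -6.5, -10.6, 5.4, -2, 8.5, -6.5, -10.6, 5.4, -2, 8.5]}}

```text
clock: 11.08
tool_pos: [0.4441, -0.1498, 0.3108]
eef_rot: [-0.003, 1.0, 0.016, -0.001]
contact_force: [-0.0, 0.1, 0.5]
gripper_width: 0.0848
```

```bash
cat > e.py <<'E'
from h import *
import sys
# usage: e.py X Y Z yaw ; look with the wrist camera for relay tops
X=[float(a) for a in sys.argv[1:5]]
to(X[:3],X[3]); p=read_camera('wrist'); cv2.imwrite('pics/%s.png'%sys.argv[5],p['pixels'])
for d in tip_of(p,'relay_1_mid')[:3]: print('mid',round(d['conf'],2),np.round(d['at']),np.round(ray(p,d['at'],.03),4))
for d in regions_of(p,'relay_1_mid')[:3]:
    m=d['pixels']&(p['pixels'].min(2)>150); q=np.argwhere(m)
    if len(q)>200:
        w=np.array([ray(p,v,.06)[:2] for v in q],np.float32); r=cv2.minAreaRect(w)
        print('top',round(d['conf'],2),np.round(d['box']),np.round(r[0],4),np.round(r[1],4),round(r[2],1))
E
python3 e.py .445 -.15 .047 -88 e1
```

```text
t 11.07 pos [ 0.4441 -0.1498  0.3108] w 0.0848 F [-0.   0.1  0.5]
grasp [ 0.4436 -0.149   0.1558] shift cm [ 0.17  0.16 10.88] twist -0.2 q6 1.14
mid 0.68 [231. 104.] [ 0.4439 -0.018   0.03  ]
top 0.93 [ 23. 188. 134.  93.] [ 0.445  -0.0171] [0.0406 0.0484] 8.6
top 0.3 [  0.   2. 353.  84.] [ 0.5458 -0.0982] [0.0205 0.092 ] 6.7
```

View pics/e1.png

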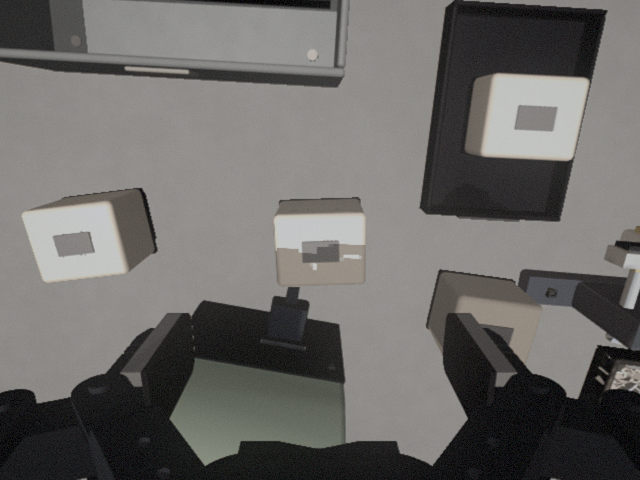

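Emit:
{"method": "play_rows", "body": {"series": [0.15, 0.1, 4, 0, 8.5, 0.15, 0.1, 8, 0, 8.5, 0.15, 0.1, 10.8, 0, 8.5, 0.15, 0.1, 10.8, 0, 8.5, 0.15, 0.1, 10.8, 0, 4.3]}}

```text
clock: 11.85
tool_pos: [0.4479, -0.152, 0.2096]
eef_rot: [-0.001, 1.0, 0.015, 0.003]
contact_force: [0.7, 0.7, 0.1]
gripper_width: 0.0691
```

Emit:
{"method": "play_rows", "body": {"series": [0, 0, 0, 0, 4.3, 0, 0, 0, 0, 4.3, 0, 0, 0, 0, 4.3, 0, 0, 0, 0, 4.3, 0, 0, 0, 0, 4.3]}}

```text
clock: 12.48
tool_pos: [0.4487, -0.1524, 0.2122]
eef_rot: [0.0, 1.0, 0.015, 0.005]
contact_force: [0.8, 1.1, 6.7]
gripper_width: 0.0487
```

Emit:
{"method": "play_rows", "body": {"series": [0, 0, -1, 0, 4.3, 0, 0, -4, 0, 4.3, 0, 0, -9, 0, 4.3, 0, 0, -14, 0, 4.3, 0, 0, -14, 0, 4.3]}}

```text
clock: 13.1
tool_pos: [0.4474, -0.1524, 0.3582]
eef_rot: [0.002, 1.0, 0.015, 0.01]
contact_force: [-0.2, -0.3, -1.5]
gripper_width: 0.0488
```

```bash
cat > f.py <<'E'
from h import *
import sys
# held relay offset in tool x,y relative to the grasp point: top face is dz above grasp
s,R=st(); g=np.array(s['tool_pos'])+R@[0,0,.155]; p=read_camera('wrist'); cv2.imwrite('pics/%s.png'%sys.argv[1],p['pixels'])
gz=float(sys.argv[2]) # height of grasp point above relay base
for d in tip_of(p,'relay_1_mid')[:3]:
    X=ray(p,d['at'],g[2]-gz+.03); print('mid',round(d['conf'],2),np.round(d['at']),'offset tool mm',np.round(R.T@(X-g)*1000,1))
for d in regions_of(p,'relay_1_mid')[:1]: print('box',np.round(d['box'],1),round(d['conf'],2))
for d in tip_of(p,'socket_1')[:3]: print('socket',round(d['conf'],2),np.round(d['at']),np.round(ray(p,d['at'],.022),4))
E
python3 f.py f1 .047
```

```text
t 13.10 pos [ 0.4474 -0.1524  0.3582] w 0.0488 F [-0.2 -0.3 -1.5]
mid 0.63 [229. 129.] offset tool mm [ 34.1 -64.9  17.3]
box [ 65.1 191.6 104.9  77.8] 0.88
socket 0.58 [295. 439.] [ 0.396  -0.2493  0.022 ]
```

View pics/f1.png

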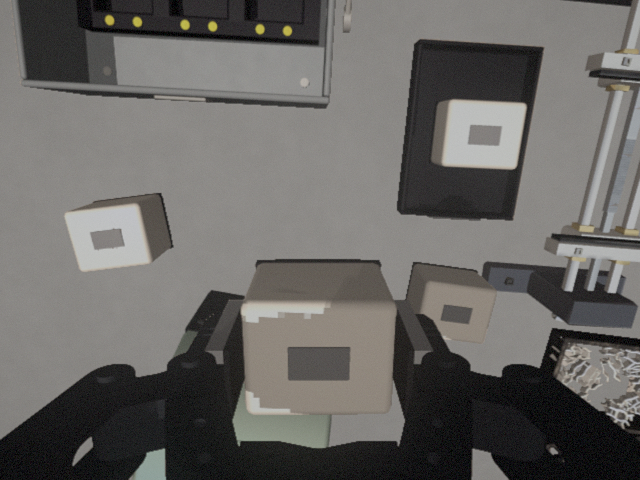

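```bash
cat >> h.py <<'E'
def slot(p,R,g,dz,rows=(270,420)):
    """held relay: centre of its slot -> offset from grasp in tool axes (mm)"""
    im=cv2.cvtColor(p['pixels'],cv2.COLOR_BGR2GRAY); a=im[rows[0]:rows[1],255:385]
    best=None
    for th in range(60,130,5):
        n,l,s,c=cv2.connectedComponentsWithStats((a<th).astype(np.uint8))
        for i in range(1,n):
            x,y,w,h,A=s[i]
            if 45<w<75 and 20<h<45 and A>.85*w*h and x>5 and y>3 and x+w<125 and y+h<a.shape[0]-3: best=(y+h/2-.5+rows[0],x+w/2-.5+255,w,h,th)
    if not best: print('no slot'); return
    # intersect with plane through g + R[0,0,-dz], normal tool z
    Rc,t=P(p); o=-Rc.T@t; d=Rc.T@np.array([(best[1]-p['cx'])/p['fx'],(best[0]-p['cy'])/p['fy'],1.])
    n=R[:,2]; q=g-n*dz; X=o+d*(n@(q-o))/(n@d)
    print('slot',np.round(best,1),'offset tool mm',np.round(R.T@(X-g)*1000,1)); return R.T@(X-g)
E
python3 - <<'E'
from h import *
s,R=st(); print(np.round(R,3).tolist()); g=np.array(s['tool_pos'])+R@[0,0,.155]; p=read_camera('wrist')
slot(p,R,g,.003)
# check with w2
p2=dict(p); p2['pixels']=cv2.imread('pics/w2.png'); slot(p2,R,g,.0053)
to((.6105,-.0720,.20),0)
E
```

```text
t 13.30 pos [ 0.4469 -0.1522  0.3505] w 0.0490 F [-0.5 -0.6 -1.8]
[[0.999, 0.031, 0.008], [0.031, -1.0, 0.0], [0.008, -0.0, -1.0]]
slot [363.  318.5  64.   35.  125. ] offset tool mm [-5.1  0.1 -3. ]
no slot
t 13.35 pos [ 0.4469 -0.1522  0.3503] w 0.0487 F [-0.1 -0.1 -1.4]
grasp [ 0.4481 -0.1521  0.1953] shift cm [16.48 -7.5  -0.34] twist -88.2 q6 1.14
```

Emit:
{"method": "play_rows", "body": {"series": [4, 0, 0, -10, 4.3, 8, 0, 0, -20, 4.3, 12, -1.5, 0, -30, 4.3, 16.2, -3.1, 0, -40, 4.3, 16.2, -3.1, 0, -50, 4.3]}}

```text
clock: 13.98
tool_pos: [0.6099, -0.1148, 0.3474]
eef_rot: [-0.001, 0.898, 0.44, 0.002]
contact_force: [-1.3, -0.9, -0.9]
gripper_width: 0.0489
```

Emit:
{"method": "play_rows", "body": {"series": [0, 0, 0, -10, 4.3, 0, 0, 0, -20, 4.3, 0, 0, 0, -30, 4.3, 0, 0, 0, -38.2, 4.3, 0, 0, 0, -38.2, 4.3]}}

```text
clock: 14.6
tool_pos: [0.6098, -0.1148, 0.3455]
eef_rot: [-0.001, 0.705, 0.709, 0.001]
contact_force: [-0.7, -0.5, -1.2]
gripper_width: 0.0489
```

```bash
cat > g.py <<'E'
from h import *
import sys
dz=float(sys.argv[1]); s,R=st(); print(np.round(R,3).tolist()); g=np.array(s['tool_pos'])+R@[0,0,.155]; p=read_camera('wrist'); cv2.imwrite('pics/%s.png'%sys.argv[2],p['pixels'])
o=slot(p,R,g,dz)
for k,z in (('socket_1',.022),('cover_hinge',.075)):
  for d in tip_of(p,k)[:3]: print(k,round(d['conf'],2),np.round(d['at']),np.round(ray(p,d['at'],z),4))
to((.6105,-.1155,.065),0)
E
python3 g.py .003 g1
```

```text
t 14.60 pos [ 0.6098 -0.1148  0.3455] w 0.0489 F [-0.7 -0.5 -1.2]
[[-0.006, 1.0, -0.001], [1.0, 0.006, 0.003], [0.003, -0.001, -1.0]]
slot [363.  318.5  62.   33.  125. ] offset tool mm [-4.7 -0.5 -3. ]
socket_1 0.93 [ 91. 322.] [ 0.6108 -0.0256  0.022 ]
socket_1 0.75 [233. 318.] [ 0.609  -0.1209  0.022 ]
socket_1 0.62 [164. 318.] [ 0.6083 -0.0722  0.022 ]
cover_hinge 0.63 [178. 478.] [ 0.6986 -0.0747  0.075 ]
t 14.75 pos [ 0.6099 -0.1147  0.3465] w 0.0491 F [-0.6  0.3 -1.2]
grasp [ 0.61   -0.1143  0.1915] shift cm [-0.16  0.04 12.65] twist 0.3 q6 -0.25
```

View pics/g1.png

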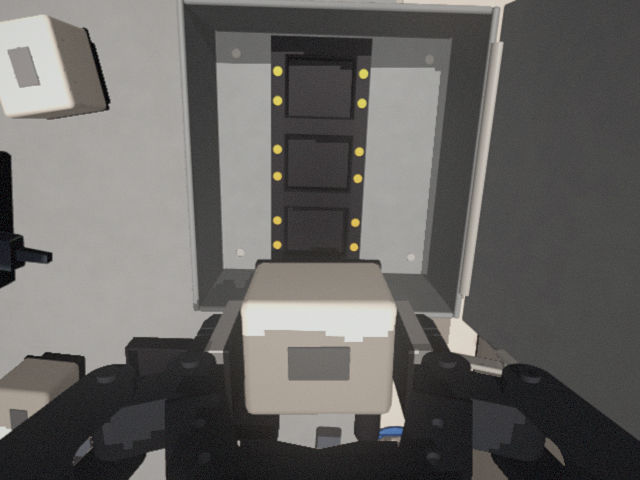

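Emit:
{"method": "play_rows", "body": {"series": [-0.2, 0, 4, 0.3, 4.3, -0.2, 0, 8, 0.3, 4.3, -0.2, 0, 10, 0.3, 4.3, -0.2, 0, 10.7, 0.3, 4.3, -0.2, 0, 10.7, 0.3, 4.3]}}

```text
clock: 15.38
tool_pos: [0.6102, -0.1165, 0.2404]
eef_rot: [-0.0, 0.707, 0.707, 0.002]
contact_force: [0.5, 1.0, -0.9]
gripper_width: 0.0491
```

```bash
sed -i 's/to((.6105,-.1155,.065),0)/to([float(a) for a in sys.argv[3:6]],0)/' g.py; python3 g.py .003 g2 .610 -.1163 .065
```

```text
t 15.38 pos [ 0.6102 -0.1165  0.2404] w 0.0491 F [ 0.5  1.  -0.9]
[[0.0, 1.0, 0.002], [1.0, -0.0, 0.003], [0.003, 0.002, -1.0]]
no slot
socket_1 0.76 [184. 312.] [ 0.6074 -0.0726  0.022 ]
socket_1 0.72 [ 67. 316.] [ 0.6092 -0.0246  0.022 ]
cover_hinge 0.69 [214. 593.] [ 0.6988 -0.0748  0.075 ]
t 15.53 pos [ 0.6105 -0.1166  0.2415] w 0.0489 F [ 0.1 -0.1 -1.6]
grasp [ 0.6111 -0.1162  0.0865] shift cm [-0.01 -0.11  2.15] twist -0.0 q6 -0.24
```

Emit:
{"method": "play_rows", "body": {"series": [-0.05, -0.1, 0.6, 0, 4.3, -0.05, -0.1, 1.0, 0, 4.3, -0.05, -0.1, 1.4, 0, 4.3, -0.05, -0.1, 1.8, 0, 4.3, -0.05, -0.1, 2.2, 0, 4.3]}}

```text
clock: 16.15
tool_pos: [0.6093, -0.1169, 0.2332]
eef_rot: [0.004, 0.707, 0.707, 0.004]
contact_force: [-33.7, 6.6, 66.4]
gripper_width: 0.0489
```

Emit:
{"method": "play_rows", "body": {"series": [0, 0, -0.8, 0, 4.3, 0, 0, -1.2, 0, 4.3, 0, 0, -1.2, 0, 4.3]}}

```text
clock: 16.52
tool_pos: [0.6091, -0.117, 0.2441]
eef_rot: [0.003, 0.707, 0.707, 0.003]
contact_force: [-0.6, -0.4, -1.3]
gripper_width: 0.0486
```

```bash
python3 g.py .003 g3 .610 -.1163 .065
```

```text
t 16.52 pos [ 0.6091 -0.117   0.2441] w 0.0486 F [-0.6 -0.4 -1.3]
[[0.0, 1.0, 0.009], [1.0, -0.0, 0.0], [0.0, 0.009, -1.0]]
no slot
socket_1 0.78 [ 61. 318.] [ 0.6105 -0.0232  0.022 ]
socket_1 0.75 [178. 312.] [ 0.6077 -0.0717  0.022 ]
cover_hinge 0.66 [208. 587.] [ 0.6992 -0.0745  0.075 ]
t 16.68 pos [ 0.6089 -0.1169  0.243 ] w 0.0485 F [ 0.5  0.2 -1.8]
grasp [ 0.61   -0.1168  0.088 ] shift cm [ 0.05 -0.02  2.3 ] twist -0.0 q6 -0.25
```

View pics/g3.png

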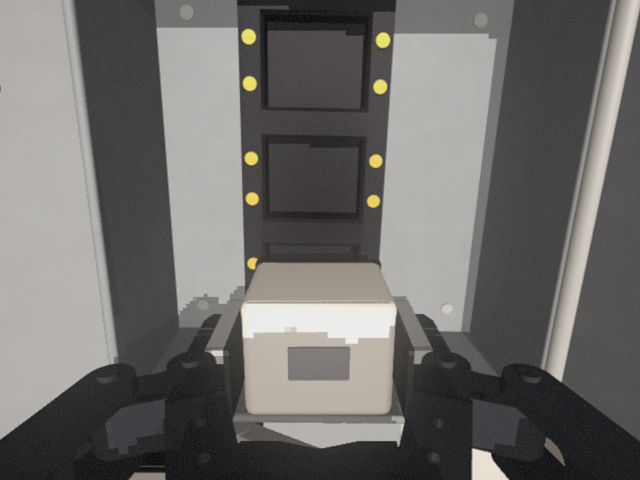

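```bash
cat > y.py <<'E'
from h import *
s,R=st(); g=np.array(s['tool_pos'])+R@[0,0,.155]; p=read_camera('wrist')
h=cv2.cvtColor(p['pixels'],cv2.COLOR_BGR2HSV); m=cv2.inRange(h,(18,140,120),(35,255,255))
n,l,q,c=cv2.connectedComponentsWithStats(m); L=[]
for i in range(1,n):
    if q[i,4]>60: w=ray(p,c[i][::-1],.023); L.append(w); print(np.round(c[i],1),q[i,4],np.round(w,4))
L=np.array(L); mid=np.median(L[:,0]); mid=(L[:,0].min()+L[:,0].max())/2
for S in (L[L[:,0]<mid],L[L[:,0]>=mid]):
    if len(S)>1: f=np.polyfit(S[:,1],S[:,0],1); print('line x=%.4f+%.4f(y+.0722)'%(np.polyval(f,-.0722),f[0]))
slot(p,R,g,.003,(325,420)); print('grasp',np.round(g,4),'fx',p['fx'],p['cx'])
cv2.imwrite('pics/y.png',p['pixels'])
E
python3 y.py
```

```text
t 16.68 pos [ 0.6089 -0.1169  0.243 ] w 0.0485 F [ 0.5  0.2 -1.8]
[252.2 158.8] 99 [ 0.5812 -0.0627  0.023 ]
[377.  161.9] 99 [ 0.6358 -0.0641  0.023 ]
[253.2 199.2] 110 [ 0.5808 -0.0805  0.023 ]
[374.6 201.7] 117 [ 0.6354 -0.0818  0.023 ]
line x=0.5810+0.0204(y+.0722)
line x=0.6356+0.0232(y+.0722)
no slot
grasp [ 0.61   -0.1168  0.088 ] fx 426.0590016899244 318.22030355716095
```

Emit:
{"method": "play_rows", "body": {"series": [0, -0.25, 0, 1.4, 4.3, 0, -0.25, 0.5, 1.4, 4.3, 0, -0.25, 1.0, 1.4, 4.3, 0, -0.25, 1.3, 1.4, 4.3, 0, -0.25, 1.6, 1.4, 4.3]}}

```text
clock: 17.35
tool_pos: [0.6066, -0.1169, 0.227]
eef_rot: [0.002, 0.716, 0.698, 0.003]
contact_force: [-0.4, 0.1, -1.9]
gripper_width: 0.0489
```

Emit:
{"method": "play_rows", "body": {"series": [0, 0, 0.4, 0, 4.3, 0, 0, 0.7, 0, 4.3, 0, 0, 0.9, 0, 4.3, 0, 0, 1.0, 0, 4.3, 0, 0, 1.1, 0, 4.3]}}

```text
clock: 17.98
tool_pos: [0.6065, -0.117, 0.2201]
eef_rot: [0.003, 0.716, 0.698, 0.003]
contact_force: [-11.0, 0.6, 18.9]
gripper_width: 0.0487
```

Emit:
{"method": "play_rows", "body": {"series": [0, 0, 0.3, 0, 4.3, 0, 0, 0.5, 0, 4.3, 0, 0, 0.5, 0, 4.3]}}

```text
clock: 18.35
tool_pos: [0.6063, -0.1169, 0.2201]
eef_rot: [0.004, 0.716, 0.698, 0.004]
contact_force: [-10.9, 2.2, 19.3]
gripper_width: 0.0489
```

Emit:
{"method": "play_rows", "body": {"series": [0, 0, 0, 0, 7.5, 0, 0, 0, 0, 8, 0, 0, -4, 0, 8, 0, 0, -9, 0, 8, 0, 0, -14, 0, 8]}}

```text
clock: 18.98
tool_pos: [0.6048, -0.1169, 0.3606]
eef_rot: [0.003, 0.716, 0.698, 0.003]
contact_force: [0.9, 0.5, -0.0]
gripper_width: 0.0805
```

Emit:
{"method": "play_rows", "body": {"series": [4, 0, -1, 0, 8, 4, 0, -1, 0, 8]}}

```text
clock: 19.23
tool_pos: [0.606, -0.075, 0.3721]
eef_rot: [0.004, 0.715, 0.699, 0.004]
contact_force: [0.2, -0.6, -1.1]
gripper_width: 0.0804
```

```bash
sed -i '/^slot/d' y.py; cat >> y.py <<'E'
for d in regions_of(p,'relay_1_mid')[:3]:
    m=d['pixels']&(p['pixels'].min(2)>150); qq=np.argwhere(m)
    if len(qq)>200:
        for z in (.06,.068):
            w=np.array([ray(p,v,z)[:2] for v in qq],np.float32); r=cv2.minAreaRect(w)
            print('top',z,round(d['conf'],2),np.round(d['box']),np.round(r[0],4),np.round(r[1],4),round(r[2],1))
E
python3 y.py
```

```text
t 19.23 pos [ 0.606  -0.075   0.3721] w 0.0804 F [ 0.2 -0.6 -1.1]Traceback (most recent call last):
  File "y.py", line 7, in <module>
    L=np.array(L); mid=np.median(L[:,0]); mid=(L[:,0].min()+L[:,0].max())/2
                                 ~^^^^^
IndexError: too many indices for array: array is 1-dimensional, but 2 were indexed
```

View pics/y.png

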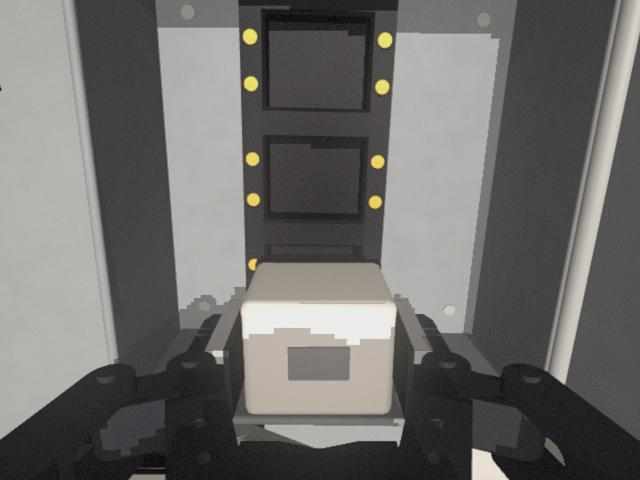

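```bash
sed -i 's/>60: w/>15: w/; s/(18,140,120)/(18,110,90)/' y.py; python3 y.py
```

```text
t 19.27 pos [ 0.6059 -0.0761  0.3706] w 0.0799 F [ 0.2  0.7 -0.6]
[279.1 131.4] 62 [ 0.582  -0.0138  0.023 ]
[355.5 131.4] 59 [ 0.6369 -0.0151  0.023 ]
[279.8 156.9] 64 [ 0.5816 -0.0318  0.023 ]
[354.8 156.7] 61 [ 0.6364 -0.033   0.023 ]
[280.9 198.5] 58 [ 0.5809 -0.0625  0.023 ]
[353.8 198.5] 57 [ 0.6357 -0.0639  0.023 ]
[281.5 221.8] 55 [ 0.5805 -0.0805  0.023 ]
[353.4 221.6] 54 [ 0.6354 -0.0818  0.023 ]
[281.6 260.1] 38 [ 0.5791 -0.1112  0.023 ]
[354.4 259.8] 22 [ 0.6361 -0.1125  0.023 ]
line x=0.5804+0.0286(y+.0722)
line x=0.6360+0.0101(y+.0722)
top 0.06 0.95 [ 19.  97. 110.  87.] [ 0.4555 -0.015 ] [0.0611 0.0495] 9.1
top 0.068 0.95 [ 19.  97. 110.  87.] [ 0.4598 -0.0147] [0.0593 0.0481] 9.1
```

```bash
python3 - <<'E'
from h import *
to((.445,-.017,.20),-81.5)
E
```

```text
t 19.38 pos [ 0.6058 -0.0772  0.3692] w 0.0799 F [-0.3 -0.5  0.5]
grasp [ 0.6069 -0.0772  0.2142] shift cm [  5.62 -16.34   1.3 ] twist 80.1 q6 -0.16
```

Emit:
{"method": "play_rows", "body": {"series": [1.4, -4, 0, 10, 8.5, 2.8, -8, 0, 20, 8.5, 4.2, -12, 0, 30, 8.5, 5.6, -16.3, 1.3, 40, 8.5, 5.6, -16.3, 1.3, 50, 8.5]}}

```text
clock: 20.0
tool_pos: [0.4419, -0.0171, 0.3522]
eef_rot: [0.0, 0.945, 0.328, 0.001]
contact_force: [0.5, 0.5, 0.4]
gripper_width: 0.0849
```

Emit:
{"method": "play_rows", "body": {"series": [0, 0, 0, 10, 8.5, 0, 0, 0, 20, 8.5, 0, 0, 0, 30, 8.5, 0, 0, 0, 30, 8.5]}}

```text
clock: 20.5
tool_pos: [0.4419, -0.0178, 0.3511]
eef_rot: [-0.0, 0.997, 0.072, 0.0]
contact_force: [-0.7, -0.2, -0.6]
gripper_width: 0.0857
```

```bash
python3 e.py .445 -.017 .05 -81.5 e2; python3 d.py d2
```

```text
t 20.50 pos [ 0.4419 -0.0178  0.3511] w 0.0857 F [-0.7 -0.2 -0.6]
grasp [ 0.442  -0.0177  0.1961] shift cm [ 0.29 -0.03 14.61] twist -0.2 q6 1.31
mid 0.82 [219. 317.] [ 0.4449 -0.0164  0.03  ]
top 0.7 [278. 188.  78.  71.] [ 0.445  -0.0161] [0.039  0.0477] 8.2
t 20.65 pos [ 0.4419 -0.0174  0.3516] w 0.0853 F [-0.9  1.   1. ]
[367. 235.] 292 [ 0.61  -0.123] [0.04  0.049] 89.2
[301. 275.] 369 [0.506 0.04 ] [0.024 0.106] 81.6
[374. 285.] 375 [ 0.485 -0.14 ] [0.023 0.103] 82.8
[421. 273.] 290 [ 0.516 -0.255] [0.039 0.047] 0.7
[431. 306.] 322 [ 0.436 -0.275] [0.038 0.05 ] 0.7
[293. 336.] 327 [0.36  0.055] [0.02  0.093] 83.9
relay_1_mid 0.74 [219. 316.] [ 0.4448 -0.0151  0.03  ]
```

View pics/e2.png

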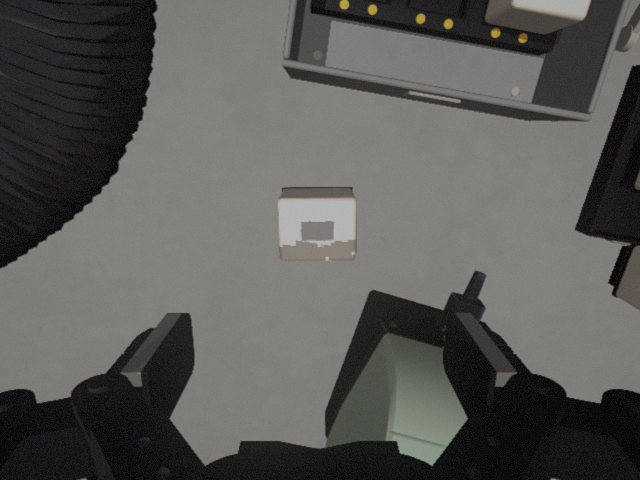

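Emit:
{"method": "play_rows", "body": {"series": [0.2, 0, 4, 0, 8.5, 0.2, 0, 8, 0, 8.5, 0.2, 0, 11, 0, 8.5, 0.2, 0, 13, 0, 8.5, 0.2, 0, 13, 0, 8.5]}}

```text
clock: 21.52
tool_pos: [0.4436, -0.0167, 0.2204]
eef_rot: [-0.0, 0.997, 0.073, -0.001]
contact_force: [0.6, -0.8, -0.0]
gripper_width: 0.0852
```

```bash
python3 e.py .445 -.0165 .048 -81.5 e3
```

```text
t 21.52 pos [ 0.4436 -0.0167  0.2204] w 0.0852 F [ 0.6 -0.8 -0. ]
grasp [ 0.4434 -0.0166  0.0654] shift cm [0.16 0.01 1.74] twist -0.2 q6 1.31
top 0.95 [245. 239. 148. 144.] [ 0.4536 -0.01  ] [0.0205 0.0378] 8.3
```

Emit:
{"method": "play_rows", "body": {"series": [-0.3, 0, 0.7, 0, 8.5, -0.3, 0, 1.3, 0, 8.5, -0.3, 0, 1.3, 0, 8.5, -0.3, 0, 1.3, 0, 8.5, -0.3, 0, 1.3, 0, 6]}}

```text
clock: 22.3
tool_pos: [0.4418, -0.0173, 0.2106]
eef_rot: [0.0, 0.997, 0.072, 0.002]
contact_force: [0.1, 0.4, 0.3]
gripper_width: 0.0695
```

Emit:
{"method": "play_rows", "body": {"series": [0, 0, 0, 0, 4.3, 0, 0, 0, 0, 4.3, 0, 0, 0, 0, 4.3, 0, 0, 0, 0, 4.3, 0, 0, 0, 0, 4.3]}}

```text
clock: 22.92
tool_pos: [0.442, -0.0173, 0.2111]
eef_rot: [0.0, 0.997, 0.073, 0.003]
contact_force: [1.0, 1.7, 4.5]
gripper_width: 0.0489
```

Emit:
{"method": "play_rows", "body": {"series": [0, 0, -1, 0, 4.3, 0, 0, -4, 0, 4.3, 0, 0, -9, 0, 4.3, 0, 0, -14, 0, 4.3, 0, 0, -14, 0, 4.3]}}

```text
clock: 23.55
tool_pos: [0.4415, -0.0174, 0.3559]
eef_rot: [0.001, 0.997, 0.072, 0.007]
contact_force: [0.4, 0.4, -1.7]
gripper_width: 0.0486
```

```bash
python3 - <<'E'
from h import *
s,R=st(); g=np.array(s['tool_pos'])+R@[0,0,.155]; p=read_camera('wrist'); cv2.imwrite('pics/h1.png',p['pixels'])
slot(p,R,g,.003,(250,420)); to((.610,-.027,.20),-1.4)
E
```

```text
t 23.55 pos [ 0.4415 -0.0174  0.3559] w 0.0486 F [ 0.4  0.4 -1.7]
slot [345. 318.  65.  37. 125.] offset tool mm [ 1.3 -0.1 -3. ]
t 23.60 pos [ 0.4413 -0.0174  0.3529] w 0.0486 F [-0.  -0.1 -2.1]
grasp [ 0.4427 -0.0175  0.1979] shift cm [16.42  3.36 -0.06] twist -80.3 q6 1.31
```

Emit:
{"method": "play_rows", "body": {"series": [4, 2, 0, -10, 4.3, 8, 4, 0, -20, 4.3, 12, 6, 0, -30, 4.3, 15.6, 7.95, 0, -40, 4.3, 15.6, 7.95, 0, -50, 4.3]}}

```text
clock: 24.22
tool_pos: [0.6089, -0.0746, 0.3488]
eef_rot: [0.0, 0.872, 0.489, 0.0]
contact_force: [-0.9, 1.0, -2.8]
gripper_width: 0.0486
```

Emit:
{"method": "play_rows", "body": {"series": [0, 0, 0, -10, 4.3, 0, 0, 0, -20, 4.3, 0, 0, 0, -30, 4.3, 0, 0, 0, -30, 4.3, 0, 0, 0, -30, 4.3]}}

```text
clock: 24.85
tool_pos: [0.6087, -0.0746, 0.3474]
eef_rot: [-0.001, 0.717, 0.697, -0.0]
contact_force: [-0.3, -0.6, -1.7]
gripper_width: 0.049
```

```bash
python3 - <<'E'
from h import *
s,R=st(); g=np.array(s['tool_pos'])+R@[0,0,.155]; p=read_camera('wrist'); cv2.imwrite('pics/h2.png',p['pixels'])
slot(p,R,g,.004,(250,420)); to((.6085,-.0736,.084),-1.3)
E
python3 y.py
```

```text
t 24.85 pos [ 0.6087 -0.0746  0.3474] w 0.0490 F [-0.3 -0.6 -1.7]
no slot
t 24.90 pos [ 0.6088 -0.0745  0.3478] w 0.0488 F [-0.3 -0.2 -1.5]
grasp [ 0.6087 -0.0744  0.1928] shift cm [ 8.000e-02 -1.000e-02  1.088e+01] twist -0.3 q6 -0.15
t 24.90 pos [ 0.6088 -0.0745  0.3478] w 0.0488 F [-0.3 -0.2 -1.5]
[277.  135.2] 72 [ 0.582  -0.0136  0.023 ]
[359. 135.] 69 [ 0.6369 -0.015   0.023 ]
[278.  162.2] 68 [ 0.5818 -0.0315  0.023 ]
[358.6 162. ] 67 [ 0.6366 -0.0329  0.023 ]
[279.3 207. ] 65 [ 0.581  -0.0625  0.023 ]
[357.6 206.7] 61 [ 0.6358 -0.0638  0.023 ]
[280.1 231.7] 62 [ 0.5806 -0.0804  0.023 ]
[357.  231.5] 60 [ 0.6354 -0.0818  0.023 ]
line x=0.5808+0.0227(y+.0722)
line x=0.6356+0.0234(y+.0722)
```

Emit:
{"method": "play_rows", "body": {"series": [0.1, 0, 4, -0.3, 4.3, 0.1, 0, 8, -0.3, 4.3, 0.1, 0, 10, -0.3, 4.3, 0.1, 0, 10.9, -0.3, 4.3, 0.1, 0, 10.9, -0.3, 4.3]}}

```text
clock: 25.62
tool_pos: [0.6091, -0.0735, 0.2401]
eef_rot: [0.0, 0.715, 0.699, 0.0]
contact_force: [0.2, 0.6, -1.9]
gripper_width: 0.0489
```

```bash
python3 - <<'E'
from h import *
to((.6083,-.0736,.064),-1.3)
E
```

```text
t 25.62 pos [ 0.6091 -0.0735  0.2401] w 0.0489 F [ 0.2  0.6 -1.9]
grasp [ 0.6092 -0.0735  0.0851] shift cm [-0.01 -0.1   2.11] twist 0.1 q6 -0.15
```

Emit:
{"method": "play_rows", "body": {"series": [0, -0.1, 0.4, 0, 4.3, 0, -0.1, 0.8, 0, 4.3, 0, -0.1, 1.1, 0, 4.3, 0, -0.1, 1.4, 0, 4.3, 0, -0.1, 1.4, 0, 4.3]}}

```text
clock: 26.25
tool_pos: [0.608, -0.0735, 0.2256]
eef_rot: [-0.0, 0.715, 0.699, 0.0]
contact_force: [0.4, 0.4, -2.2]
gripper_width: 0.0489
```

Free entry. Push home.

Emit:
{"method": "play_rows", "body": {"series": [0, 0, 0.4, 0, 4.3, 0, 0, 0.7, 0, 4.3, 0, 0, 0.9, 0, 4.3, 0, 0, 1.1, 0, 4.3, 0, 0, 1.1, 0, 4.3]}}

```text
clock: 26.88
tool_pos: [0.6078, -0.0736, 0.2191]
eef_rot: [0.001, 0.715, 0.699, 0.001]
contact_force: [-12.0, 0.5, 18.4]
gripper_width: 0.0487
```

Emit:
{"method": "play_rows", "body": {"series": [0, 0, 0, 0, 7.5, 0, 0, 0, 0, 8, 0, 0, -4, 0, 8, 0, 0, -9, 0, 8, 0, 0, -14, 0, 8]}}

```text
clock: 27.5
tool_pos: [0.6075, -0.0736, 0.3596]
eef_rot: [0.0, 0.715, 0.699, 0.0]
contact_force: [-0.1, 0.7, 0.9]
gripper_width: 0.0801
```

```bash
python3 d.py d3; python3 y.py; python3 - <<'E'
from h import *
to((.436,-.275,.20),-89)
E
```

```text
t 27.50 pos [ 0.6075 -0.0736  0.3596] w 0.0801 F [-0.1  0.7  0.9]
[329. 222.] 260 [ 0.642 -0.029] [0.018 0.097] 79.8
[396. 234.] 277 [ 0.612 -0.196] [0.018 0.099] 78.4
[342. 235.] 148 [ 0.609 -0.063] [0.048 0.02 ] 0.0
[320. 274.] 269 [ 0.511 -0.007] [0.022 0.082] 79.1
[426. 274.] 141 [ 0.516 -0.262] [0.032 0.04 ] 88.2
[390. 287.] 261 [ 0.48  -0.178] [0.022 0.08 ] 80.7
[352. 288.] 765 [ 0.475 -0.086] [0.124 0.046] 79.8
[431. 306.] 303 [ 0.436 -0.275] [0.038 0.05 ] 0.7
worn_1_mid 0.71 [426. 213.] [ 0.5159 -0.2576  0.027 ]
relay_1_mid 0.6 [215. 314.] [ 0.6081 -0.0717  0.03  ]
t 27.75 pos [ 0.6076 -0.0736  0.3581] w 0.0797 F [-0.8 -0.5 -0.2]
[279.9 135.5] 66 [ 0.5821 -0.0136  0.023 ]
[358.9 135.8] 65 [ 0.6368 -0.015   0.023 ]
[280.3 161.9] 64 [ 0.5815 -0.0316  0.023 ]
[358.2 162. ] 64 [ 0.6364 -0.0329  0.023 ]
[359.4 204.8] 20 [ 0.6374 -0.0636  0.023 ]
[358.8 229. ] 17 [ 0.637  -0.0817  0.023 ]
[281.8 268.3] 39 [ 0.5789 -0.1111  0.023 ]
[357.1 267.9] 21 [ 0.6359 -0.112   0.023 ]
line x=0.5802+0.0322(y+.0722)
line x=0.6367+0.0047(y+.0722)
top 0.06 0.72 [279. 187.  80.  74.] [ 0.6073 -0.0729] [0.0422 0.0501] 89.4
top 0.068 0.72 [279. 187.  80.  74.] [ 0.6073 -0.0708] [0.0409 0.0486] 89.4
t 27.85 pos [ 0.6075 -0.0736  0.3566] w 0.0800 F [ 0.4 -0.9 -0.2]
grasp [ 0.6072 -0.0735  0.2016] shift cm [-20.52 -16.68   0.18] twist 87.8 q6 -0.15
```

View pics/d3.png

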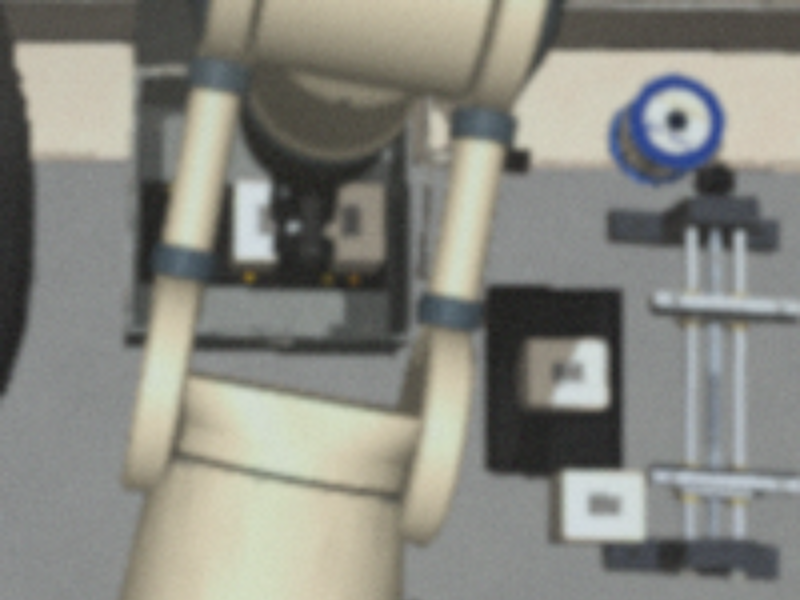

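Emit:
{"method": "play_rows", "body": {"series": [-4.1, -3.3, 0, 10, 8, -8.2, -6.6, 0, 20, 8, -12.3, -9.9, 0, 30, 8, -16.4, -13.2, 0, 40, 8, -20.5, -16.6, 0, 50, 8]}}

```text
clock: 28.48
tool_pos: [0.4358, -0.2759, 0.3549]
eef_rot: [-0.002, 0.944, 0.329, -0.002]
contact_force: [0.5, -1.1, 0.3]
gripper_width: 0.0801
```

Emit:
{"method": "play_rows", "body": {"series": [0, 0, 0, 10, 6.2, 0, 0, 0, 20, 6.2, 0, 0, 0, 30, 6.2, 0, 0, 0, 37.5, 6.2, 0, 0, 0, 37.5, 6.2]}}

```text
clock: 29.1
tool_pos: [0.4357, -0.2759, 0.3531]
eef_rot: [-0.002, 1.0, 0.009, -0.003]
contact_force: [0.2, 0.6, -0.1]
gripper_width: 0.062
```

```bash
python3 - <<'E'
from h import *
to((.436,-.275,.06),-89.3); p=read_camera('wrist'); im=p['pixels'].copy()
for d in tip_of(p,'relay_1_mid')[:3]: print('mid',round(d['conf'],2),np.round(d['at']),np.round(ray(p,d['at'],.03),4))
for z,c in ((.04,(0,0,255)),(.06,(0,255,0))):
    for cx in (.436,.430):
        q=np.array([proj(p,(cx+a,b,z)) for a,b in ((-.011,-.302),(.011,-.302),(.011,-.317),(-.011,-.317))],np.int32); cv2.polylines(im,[q],True,c if cx>.433 else (255,c[1],c[2]),1)
cv2.imwrite('pics/i1.png',cv2.resize(im[120:360,200:520],(800,600)))
E
```

```text
t 29.10 pos [ 0.4357 -0.2759  0.3531] w 0.0620 F [ 0.2  0.6 -0.1]
grasp [ 0.4347 -0.2753  0.1981] shift cm [ 0.22  0.03 13.81] twist 0.3 q6 0.92
```

View pics/i1.png

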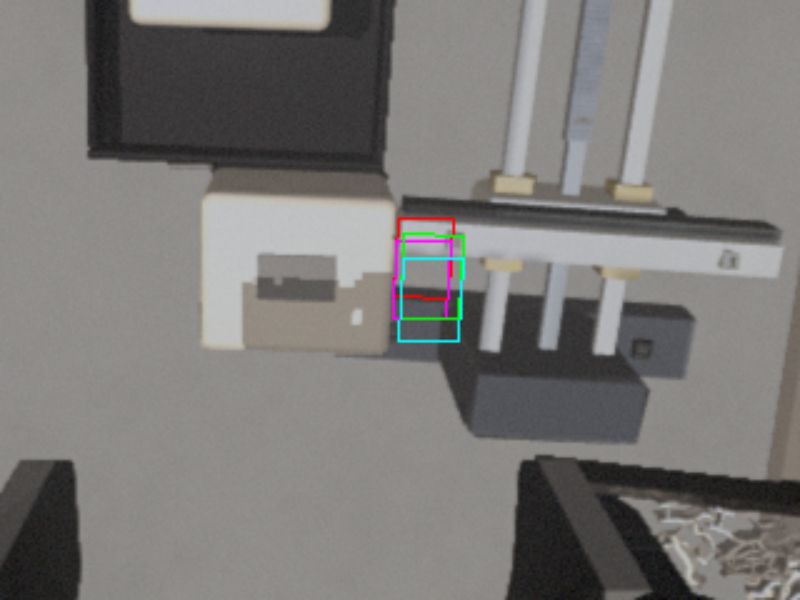

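Emit:
{"method": "play_rows", "body": {"series": [0.1, -0.7, 0, -10, 5.8, 0.1, -0.7, 0, -20, 5.8, 0.1, -0.7, 0, -30, 5.8, 0.1, -0.7, 0, -40, 5.8, 0.1, -0.7, 0, -50, 5.8]}}

```text
clock: 29.82
tool_pos: [0.4366, -0.2688, 0.3533]
eef_rot: [-0.003, 0.9, 0.435, -0.002]
contact_force: [0.3, 0.9, -0.1]
gripper_width: 0.0576
```

Emit:
{"method": "play_rows", "body": {"series": [0, 0, 0, -10, 5.8, 0, 0, 0, -20, 5.8, 0, 0, 0, -30, 5.8, 0, 0, 0, -40, 5.8, 0, 0, 0, -40, 5.8]}}

```text
clock: 30.45
tool_pos: [0.4367, -0.2688, 0.3529]
eef_rot: [-0.004, 0.697, 0.717, -0.001]
contact_force: [-0.5, -0.3, 0.1]
gripper_width: 0.0582
```

```bash
python3 - <<'E'
from h import *
to((.436,-.268,.060),0.7); p=read_camera('wrist')
for d in tip_of(p,'relay_1_mid')[:3]: print('mid',round(d['conf'],2),np.round(d['at']),np.round(ray(p,d['at'],.03),4))
T=read_camera('top');g=T['pixels'];n,l,s,c=cv2.connectedComponentsWithStats((g.min(2)>165).astype(np.uint8))
for i in range(1,n):
    if 100<s[i,4] and 400<c[i][0]<450 and 290<c[i][1]<330: print(s[i],np.round(ray(T,c[i][::-1],.06),4))
E
```

```text
t 30.45 pos [ 0.4367 -0.2688  0.3529] w 0.0582 F [-0.5 -0.3  0.1]
grasp [ 0.4356 -0.2681  0.1979] shift cm [-0.05  0.14 13.79] twist 0.9 q6 -0.65
[431 296  29  36 348] [ 0.4188 -0.3092  0.06  ]
[421 298  21  17 291] [ 0.4365 -0.2733  0.06  ]
```

Emit:
{"method": "play_rows", "body": {"series": [0, 0.1, 4, 0.9, 5.8, 0, 0.1, 8, 0.9, 5.8, 0, 0.1, 11, 0.9, 5.8, 0, 0.1, 11.5, 0.9, 5.8, 0, 0.1, 11.5, 0.9, 5.8]}}

```text
clock: 31.22
tool_pos: [0.437, -0.2684, 0.2388]
eef_rot: [-0.003, 0.704, 0.71, -0.001]
contact_force: [-1.4, 0.4, -0.7]
gripper_width: 0.058
```

```bash
python3 - <<'E'
from h import *
to((.4365,-.268,.059),0.7)
E
```

```text
t 31.23 pos [ 0.437  -0.2684  0.2388] w 0.0580 F [-1.4  0.4 -0.7]
grasp [ 0.4361 -0.2679  0.0838] shift cm [-0.02  0.06  2.48] twist -0.2 q6 -0.63
```

Emit:
{"method": "play_rows", "body": {"series": [0, 0, 1.2, 0, 5.8, 0, 0, 2.4, 0, 5.8, 0, 0, 2.4, 0, 5.8, 0, 0, 2.4, 0, 3.6, 0, 0, 2.4, 0, 3.6]}}

```text
clock: 31.85
tool_pos: [0.4369, -0.2684, 0.2153]
eef_rot: [-0.003, 0.704, 0.71, -0.001]
contact_force: [0.1, 0.6, 0.1]
gripper_width: 0.0409
```

Emit:
{"method": "play_rows", "body": {"series": [0, 0, 0, 0, 3.6, 0, 0, 0, 0, 3.6, 0, 0, 0, 0, 3.6, 0, 0, 0, 0, 3.6]}}

```text
clock: 32.35
tool_pos: [0.4369, -0.2684, 0.2153]
eef_rot: [-0.003, 0.704, 0.71, -0.001]
contact_force: [-0.2, -0.2, -1.0]
gripper_width: 0.0406
```

Emit:
{"method": "play_rows", "body": {"series": [0, 0, -1, 0, 3.6, 0, 0, -4, 0, 3.6, 0, 0, -9, 0, 3.6, 0, 0, -11, 0, 3.6, 0, 0, -11, 0, 3.6]}}

```text
clock: 32.98
tool_pos: [0.4378, -0.269, 0.3269]
eef_rot: [-0.001, 0.704, 0.71, -0.001]
contact_force: [0.5, -0.0, -1.4]
gripper_width: 0.0407
```

```bash
python3 - <<'E'
from h import *
to((.470,-.08,.18),-90)
E
```

```text
t 32.98 pos [ 0.4378 -0.269   0.3269] w 0.0407 F [ 0.5 -0.  -1.4]
grasp [ 0.4374 -0.2688  0.1719] shift cm [18.85  3.43 -0.8 ] twist -89.5 q6 -0.63
```

Emit:
{"method": "play_rows", "body": {"series": [3.8, 0.8, -0.8, 10, 3.6, 7.6, 1.6, -0.8, 20, 3.6, 11.4, 2.4, -0.8, 30, 3.6, 15.2, 3.2, -0.8, 40, 3.6, 18.8, 3.9, -0.8, 50, 3.6]}}

```text
clock: 33.6
tool_pos: [0.4751, -0.0793, 0.3321]
eef_rot: [-0.002, 0.939, 0.344, -0.003]
contact_force: [0.2, -0.1, -1.1]
gripper_width: 0.0409
```

Emit:
{"method": "play_rows", "body": {"series": [0, 0, 3, 10, 3.6, 0, 0, 6, 20, 3.6, 0, 0, 9, 30, 3.6, 0, 0, 10.5, 40.5, 3.6, 0, 0, 10.5, 40.5, 3.6]}}

```text
clock: 34.22
tool_pos: [0.4732, -0.0788, 0.2231]
eef_rot: [-0.002, 1.0, -0.002, -0.007]
contact_force: [0.4, 0.2, -1.6]
gripper_width: 0.0407
```

```bash
python3 - <<'E'
from h import *
to((.475,-.08,.060),-90)
E
```

```text
t 34.23 pos [ 0.4732 -0.0788  0.2231] w 0.0407 F [ 0.4  0.2 -1.6]
grasp [ 0.4711 -0.0782  0.0682] shift cm [0.4  0.18 0.81] twist -0.2 q6 1.34
```

Emit:
{"method": "play_rows", "body": {"series": [0.2, 0, 0.5, 0, 3.6, 0.2, 0, 0.8, 0, 3.6, 0.2, 0, 0.9, 0, 3.6, 0.2, 0, 0.9, 0, 3.6]}}

```text
clock: 34.72
tool_pos: [0.4752, -0.0787, 0.2154]
eef_rot: [-0.002, 1.0, -0.001, -0.006]
contact_force: [-2.6, 1.0, 5.6]
gripper_width: 0.0405
```

Emit:
{"method": "play_rows", "body": {"series": [0, 0, 0, 0, 5, 0, 0, 0, 0, 6, 0, 0, -3, 0, 6, 0, 0, -7, 0, 8, 0, 0, -10, 0, 8.5]}}

```text
clock: 35.35
tool_pos: [0.4766, -0.0791, 0.3171]
eef_rot: [-0.002, 1.0, -0.001, -0.006]
contact_force: [0.1, 0.7, 0.2]
gripper_width: 0.0849
```

Emit:
{"method": "play_rows", "body": {"series": [-0.3, 0, 0, -10, 8.5, -0.3, 0, 0, -20, 8.5, -0.3, 0, 0, -30, 8.5, -0.3, 0, 0, -40, 8.5, -0.3, 0, 0, -50, 8.5]}}

```text
clock: 35.98
tool_pos: [0.4736, -0.0792, 0.3169]
eef_rot: [-0.004, 0.905, 0.424, -0.004]
contact_force: [-0.0, -0.6, -0.8]
gripper_width: 0.0853
```

Emit:
{"method": "play_rows", "body": {"series": [0, 0, 0, -10, 8.5, 0, 0, 0, -20, 8.5, 0, 0, 0, -30, 8.5, 0, 0, 0, -38.5, 8.5, 0, 0, 0, -38.5, 8.5]}}

```text
clock: 36.6
tool_pos: [0.4737, -0.0792, 0.3168]
eef_rot: [-0.005, 0.715, 0.699, -0.003]
contact_force: [-0.5, 0.7, 0.0]
gripper_width: 0.0851
```

```bash
python3 e.py .470 -.08 .06 -1.3 j1; python3 d.py d4
```

```text
t 36.60 pos [ 0.4737 -0.0792  0.3168] w 0.0851 F [-0.5  0.7  0. ]
grasp [ 0.472  -0.0787  0.1618] shift cm [-0.17 -0.08 10.18] twist -0.0 q6 -0.21
mid 0.77 [226. 551.] [ 0.6135 -0.0744  0.03  ]
top 0.64 [496. 185. 133.  88.] [ 0.6113 -0.0733] [0.0414 0.0504] 88.9
top 0.62 [490. 266. 124.  91.] [ 0.6115 -0.1256] [0.0416 0.0502] 88.9
t 36.75 pos [ 0.4737 -0.0792  0.3169] w 0.0850 F [-0.2  0.4 -0.4]
[368. 229.] 115 [ 0.624 -0.124] [0.039 0.021] 83.5
[344. 252.] 310 [ 0.566 -0.066] [0.022 0.095] 76.2
[412. 269.] 313 [ 0.524 -0.233] [0.022 0.095] 75.4
[426. 274.] 142 [ 0.516 -0.265] [0.027 0.04 ] 88.2
[329. 309.] 292 [ 0.427 -0.029] [0.019 0.092] 76.5
[344. 297.] 74 [ 0.457 -0.065] [0.015 0.029] 90.0
[394. 326.] 302 [ 0.389 -0.186] [0.019 0.092] 75.5
relay_1_mid 0.69 [225. 549.] [ 0.6121 -0.0737  0.03  ]
```

```bash
python3 - <<'E'
from h import *
to((.470,-.08,.06),-1.3); p=read_camera('wrist'); a=cv2.cvtColor(p['pixels'],cv2.COLOR_BGR2GRAY)
for th in (90,110,130):
    n,l,s,c=cv2.connectedComponentsWithStats((a[180:320,230:410]<th).astype(np.uint8))
    for i in range(1,n):
        x,y,w,h,A=s[i]
        if 20<w<70 and 10<h<45 and A>.6*w*h: print(th,(x+230,y+180,w,h),np.round(ray(p,(y+180+h/2,x+230+w/2),.06),4))
cv2.imwrite('pics/k1.png',cv2.resize(p['pixels'],(320,240)))
E
```

```text
t 37.00 pos [ 0.4736 -0.0792  0.3169] w 0.0849 F [ 0.3 -1.4 -0.3]
grasp [ 0.4719 -0.0787  0.1619] shift cm [-0.17 -0.08 10.19] twist -0.0 q6 -0.21
```

View pics/k1.png

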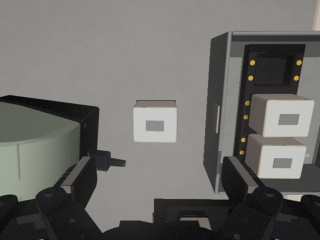

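Emit:
{"method": "play_rows", "body": {"series": [-0.5, -0.2, 4, 0, 8.5, -0.5, -0.2, 7, 0, 8.5, -0.5, -0.2, 9.5, 0, 8.5, -0.5, -0.2, 10.4, 0, 8.5, -0.5, -0.2, 10.4, 0, 8.5]}}

```text
clock: 37.67
tool_pos: [0.4704, -0.0838, 0.2129]
eef_rot: [-0.005, 0.715, 0.699, -0.003]
contact_force: [0.3, -1.0, -0.1]
gripper_width: 0.0852
```

Emit:
{"method": "play_rows", "body": {"series": [0, 0, 0, 0, 6, 0, 0, 0, 0, 4.3, 0, 0, 0, 0, 4.3, 0, 0, 0, 0, 4.3, 0, 0, 0, 0, 4.3]}}

```text
clock: 38.3
tool_pos: [0.4707, -0.0839, 0.2144]
eef_rot: [-0.004, 0.715, 0.699, -0.002]
contact_force: [-1.5, 0.0, 5.2]
gripper_width: 0.0486
```

Emit:
{"method": "play_rows", "body": {"series": [0, 0, -1, 0, 4.3, 0, 0, -4, 0, 4.3, 0, 0, -9, 0, 4.3, 0, 0, -14, 0, 4.3, 0, 0, -14, 0, 4.3]}}

```text
clock: 38.92
tool_pos: [0.4725, -0.0843, 0.36]
eef_rot: [-0.0, 0.715, 0.699, 0.0]
contact_force: [0.5, -0.4, -1.6]
gripper_width: 0.0487
```

```bash
python3 - <<'E'
from h import *
s,R=st(); g=np.array(s['tool_pos'])+R@[0,0,.155]; p=read_camera('wrist'); cv2.imwrite('pics/l1.png',p['pixels'])
slot(p,R,g,.003,(250,420)); to((.6095,-.0264,.20),-1.3)
E
```

```text
t 38.92 pos [ 0.4725 -0.0843  0.36  ] w 0.0487 F [ 0.5 -0.4 -1.6]
no slot
t 38.98 pos [ 0.4722 -0.0843  0.3568] w 0.0486 F [ 0.1  0.5 -1.7]
grasp [ 0.4714 -0.084   0.2018] shift cm [ 6.08 13.67  0.13] twist -0.0 q6 -0.22
```

Emit:
{"method": "play_rows", "body": {"series": [1.5, 3.4, 0, 0, 4.3, 3, 6.8, 0, 0, 4.3, 4.5, 10.2, 0, 0, 4.3, 6.1, 13.7, 0, 0, 4.3, 6.1, 13.7, 0, 0, 4.3]}}

```text
clock: 39.6
tool_pos: [0.6119, -0.0254, 0.352]
eef_rot: [-0.005, 0.715, 0.7, -0.003]
contact_force: [-0.4, -0.4, -1.1]
gripper_width: 0.0489
```

```bash
python3 - <<'E'
from h import *
s,R=st(); g=np.array(s['tool_pos'])+R@[0,0,.155]; p=read_camera('wrist'); cv2.imwrite('pics/l2.png',p['pixels'])
a=cv2.cvtColor(p['pixels'],cv2.COLOR_BGR2GRAY); print('col318 rows250-420',a[250:420:4,318].tolist()); print('row345',a[345,230:410:5].tolist())
slot(p,R,g,0.0006,(250,420)); to((.6095,-.0284,.086),-1.3)
E
python3 y.py
```

```text
t 39.60 pos [ 0.6119 -0.0254  0.352 ] w 0.0489 F [-0.4 -0.4 -1.1]
col318 rows250-420 [113, 114, 117, 116, 117, 136, 190, 195, 191, 196, 196, 195, 194, 194, 195, 195, 196, 137, 133, 132, 130, 90, 94, 87, 89, 105, 142, 143, 140, 140, 141, 141, 139, 139, 142, 139, 137, 138, 61, 55, 61, 53, 60]
row345 [43, 40, 49, 130, 139, 143, 144, 141, 141, 142, 144, 146, 89, 90, 91, 93, 90, 93, 92, 92, 87, 89, 93, 91, 128, 141, 144, 143, 142, 140, 139, 140, 132, 41, 48, 40]
slot [340.  318.5  62.   21.  125. ] offset tool mm [ 2.3 -0.5 -0.6]
t 39.65 pos [ 0.6109 -0.026   0.3529] w 0.0488 F [-0.5 -1.  -1.5]
grasp [ 0.6093 -0.0257  0.198 ] shift cm [-0.29  0.14 11.19] twist 0.0 q6 -0.08
t 39.65 pos [ 0.6109 -0.026   0.3529] w 0.0488 F [-0.5 -1.  -1.5]
[283.1 205.5] 62 [ 0.582  -0.0136  0.023 ]
[360.1 205.8] 65 [ 0.6369 -0.015   0.023 ]
[283.6 229.8] 58 [ 0.5816 -0.0316  0.023 ]
[359.3 230.2] 61 [ 0.6365 -0.033   0.023 ]
line x=0.5806+0.0245(y+.0722)
line x=0.6354+0.0260(y+.0722)
```

```bash
python3 - <<'E'
import cv2
a=cv2.cvtColor(cv2.imread('pics/l2.png'),6)
for c in (260,275,300,335,365,375): print(c,[(250+4*i,int(v)) for i,v in enumerate(a[250:420:4,c])][8:])
E
```

```text
260 [(282, 194), (286, 195), (290, 194), (294, 196), (298, 193), (302, 194), (306, 196), (310, 195), (314, 194), (318, 194), (322, 193), (326, 194), (330, 192), (334, 194), (338, 145), (342, 143), (346, 139), (350, 142), (354, 140), (358, 139), (362, 142), (366, 140), (370, 141), (374, 139), (378, 139), (382, 138), (386, 81), (390, 55), (394, 55), (398, 50), (402, 53), (406, 51), (410, 54), (414, 57), (418, 49)]
275 [(282, 193), (286, 195), (290, 193), (294, 195), (298, 193), (302, 193), (306, 195), (310, 193), (314, 193), (318, 195), (322, 194), (326, 196), (330, 191), (334, 144), (338, 141), (342, 145), (346, 142), (350, 144), (354, 144), (358, 144), (362, 140), (366, 140), (370, 141), (374, 141), (378, 138), (382, 138), (386, 71), (390, 60), (394, 61), (398, 58), (402, 55), (406, 58), (410, 55), (414, 56), (418, 55)]
300 [(282, 195), (286, 195), (290, 193), (294, 194), (298, 196), (302, 194), (306, 195), (310, 194), (314, 187), (318, 137), (322, 131), (326, 132), (330, 131), (334, 92), (338, 89), (342, 92), (346, 87), (350, 107), (354, 140), (358, 142), (362, 140), (366, 140), (37
[... 696 characters left out ...]
195), (326, 193), (330, 193), (334, 193), (338, 168), (342, 139), (346, 145), (350, 140), (354, 144), (358, 142), (362, 144), (366, 139), (370, 139), (374, 142), (378, 139), (382, 132), (386, 70), (390, 74), (394, 66), (398, 72), (402, 71), (406, 67), (410, 70), (414, 70), (418, 69)]
375 [(282, 193), (286, 193), (290, 195), (294, 193), (298, 195), (302, 195), (306, 194), (310, 195), (314, 193), (318, 194), (322, 195), (326, 193), (330, 195), (334, 189), (338, 141), (342, 141), (346, 141), (350, 141), (354, 142), (358, 141), (362, 140), (366, 140), (370, 137), (374, 138), (378, 137), (382, 135), (386, 73), (390, 67), (394, 70), (398, 65), (402, 72), (406, 65), (410, 66), (414, 70), (418, 66)]
```

Emit:
{"method": "play_rows", "body": {"series": [-0.2, 0, 4, 0, 4.3, -0.2, 0, 8, 0, 4.3, -0.2, 0, 10, 0, 4.3, -0.2, 0, 11.1, 0, 4.3, -0.2, 0, 11.1, 0, 4.3]}}

```text
clock: 40.38
tool_pos: [0.6091, -0.0286, 0.2443]
eef_rot: [-0.003, 0.715, 0.699, -0.002]
contact_force: [0.7, 0.0, -0.8]
gripper_width: 0.0485
```

```bash
python3 - <<'E'
from h import *
s,R=st();print(np.round(R[:,2],4));to((.6092,-.0278,.066),-1.3)
E
```

```text
t 40.38 pos [ 0.6091 -0.0286  0.2443] w 0.0485 F [ 0.7  0.  -0.8]
[-0.0074  0.0016 -1.    ]
t 40.38 pos [ 0.6091 -0.0286  0.2443] w 0.0485 F [ 0.7  0.  -0.8]
grasp [ 0.6079 -0.0284  0.0893] shift cm [0.06 0.14 2.33] twist -0.0 q6 -0.08
```

Emit:
{"method": "play_rows", "body": {"series": [0.05, 0.12, 0.4, 0, 4.3, 0.05, 0.12, 0.8, 0, 4.3, 0.05, 0.12, 1.1, 0, 4.3, 0.05, 0.12, 1.4, 0, 4.3, 0.05, 0.12, 1.4, 0, 4.3]}}

```text
clock: 41.0
tool_pos: [0.6104, -0.0282, 0.2302]
eef_rot: [-0.003, 0.715, 0.699, -0.002]
contact_force: [2.8, 0.1, -3.0]
gripper_width: 0.0485
```

Emit:
{"method": "play_rows", "body": {"series": [0, 0, 0.4, 0, 4.3, 0, 0, 0.7, 0, 4.3, 0, 0, 0.9, 0, 4.3, 0, 0, 1.1, 0, 4.3, 0, 0, 1.2, 0, 4.3]}}

```text
clock: 41.62
tool_pos: [0.6102, -0.0281, 0.2224]
eef_rot: [-0.002, 0.715, 0.699, -0.001]
contact_force: [-10.4, 0.5, 20.4]
gripper_width: 0.0485
```

Emit:
{"method": "play_rows", "body": {"series": [0, 0, 0, 0, 7.5, 0, 0, 0, 0, 8, 0, 0, -4, 0, 8, 0, 0, -9, 0, 8, 0, 0, -14, 0, 8]}}

```text
clock: 42.25
tool_pos: [0.6108, -0.0283, 0.3627]
eef_rot: [-0.003, 0.715, 0.699, -0.002]
contact_force: [1.4, -0.7, 0.2]
gripper_width: 0.0801
```

Emit:
{"method": "play_rows", "body": {"series": [-3, -3, -2, 0, 8, -6, -6, -4, 0, 8, -6, -8, -4, 0, 8, -6, -8, -4, 0, 8]}}

```text
clock: 42.75
tool_pos: [0.5289, -0.0868, 0.4034]
eef_rot: [-0.003, 0.716, 0.699, -0.002]
contact_force: [-0.2, 0.1, 0.1]
gripper_width: 0.0799
```

```bash
python3 - <<'E'
from h import *
st(); p=read_camera('wrist'); T=read_camera('top'); S=read_camera('scene')
a=cv2.resize(p['pixels'],(400,300)); b=cv2.resize(T['pixels'][180:330,280:480],(400,300)); c=cv2.resize(S['pixels'][180:330,260:460],(400,300))
cv2.imwrite('pics/m1.png',np.vstack([np.hstack([a,b]),np.hstack([c,c*0])]))
for k in ('relay_1_mid','worn_1_mid','knuckle_tab'):
    for n,q in (('w',p),('t',T),('s',S)):
        for d in tip_of(q,k)[:4]: print(k,n,round(d['conf'],2),np.round(d['at']),np.round(ray(q,d['at'],{'r':.038,'w':.027,'k':.1}[k[0]]),4))
E
```

```text
t 42.75 pos [ 0.5289 -0.0868  0.4034] w 0.0799 F [-0.2  0.1  0.1]
relay_1_mid w 0.79 [192. 421.] [ 0.6076 -0.073   0.038 ]
relay_1_mid s 0.6 [259. 319.] [ 0.6078 -0.0676  0.038 ]
worn_1_mid w 0.95 [390. 308.] [ 0.5117 -0.2607  0.027 ]
worn_1_mid t 0.55 [274. 420.] [ 0.5185 -0.2606  0.027 ]
worn_1_mid s 0.6 [253. 387.] [ 0.5129 -0.2477  0.027 ]
knuckle_tab s 0.35 [260. 320.] [ 0.556  -0.0228  0.1   ]
```

View pics/m1.png

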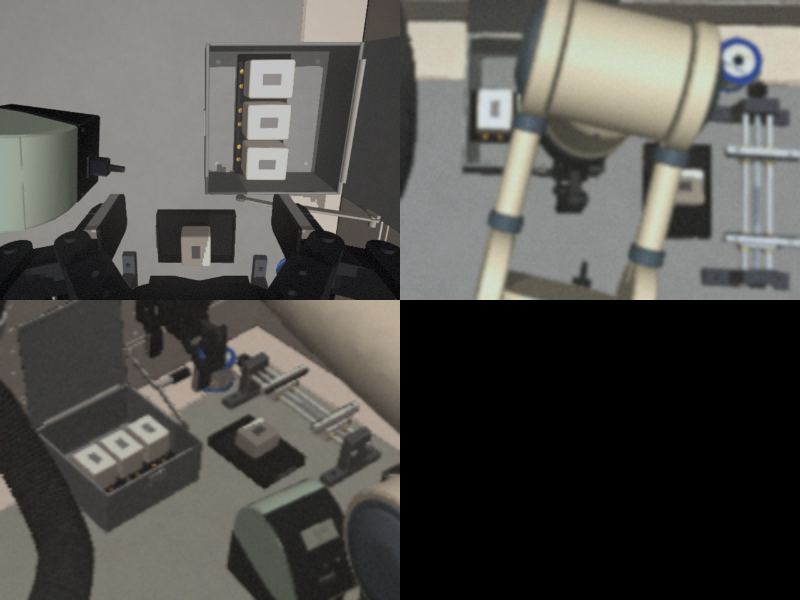

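Emit:
{"method": "play_rows", "body": {"series": [-3.3, 2.8, 0, 10, 4, -6.6, 5.6, 0, 20, 2, -9.9, 8.4, 0, 30, 0, -13.2, 10.9, 0, 40, 0, -13.2, 10.9, 0, 50, 0]}}

```text
clock: 43.98
tool_pos: [0.6369, -0.2235, 0.3993]
eef_rot: [-0.003, 0.945, 0.327, -0.004]
contact_force: [-0.2, 0.9, 0.3]
gripper_width: 0.0001
```

Emit:
{"method": "play_rows", "body": {"series": [0, 0, 1, 10, 0, 0, 0, 2, 20, 0, 0, 0, 2, 30, 0, 0, 0, 2, 38.7, 0, 0, 0, 2, 38.7, 0]}}

```text
clock: 44.6
tool_pos: [0.6368, -0.2235, 0.3792]
eef_rot: [-0.001, 1.0, -0.004, -0.005]
contact_force: [0.3, 0.1, -0.4]
gripper_width: -0.0004
```

```bash
cat > n.py <<'E'
from h import *
s,R=st(); print('Rz',np.round(R[:,2],4)); p=read_camera('wrist'); T=read_camera('top'); S=read_camera('scene'); obs=[]
for n,q in (('w',p),('t',T),('s',S)):
    for d in tip_of(q,'knuckle_tab')[:2]: print(n,round(d['conf'],2),np.round(d['at']),np.round(ray(q,d['at'],.1),4))
    for d in regions_of(q,'knuckle_tab')[:1]: print(n,'reg',round(d['conf'],2),np.round(d['box']))
to((.641,-.216,.126),-90)
E
python3 n.py
```

```text
t 44.60 pos [ 0.6368 -0.2235  0.3792] w -0.0004 F [ 0.3  0.1 -0.4]
Rz [-0.0102  0.0023 -0.9999]
w 0.79 [231. 298.] [ 0.6391 -0.2109  0.1   ]
w reg 0.61 [198. 104. 126. 210.]
t 0.74 [218. 408.] [ 0.6428 -0.2157  0.1   ]
t reg 0.54 [389. 194.  14.  30.]
s 0.74 [219. 349.] [ 0.6345 -0.2037  0.1   ]
s 0.52 [255. 392.] [ 0.4478 -0.1885  0.1   ]
s reg 0.72 [323. 206.  31.  33.]
t 45.05 pos [ 0.6367 -0.2235  0.3793] w -0.0002 F [-0.1  0.1  0.4]
grasp [ 0.6352 -0.2231  0.2243] shift cm [ 0.67 -0.7   9.82] twist -0.5 q6 1.19
```

Emit:
{"method": "play_rows", "body": {"series": [0.5, -0.7, 3, 0, 0, 0.5, -0.7, 6, 0, 0, 0.5, -0.7, 8.5, 0, 0, 0.5, -0.7, 9.2, 0, 0, 0.5, -0.7, 9.2, 0, 0]}}

```text
clock: 45.68
tool_pos: [0.6409, -0.2164, 0.2874]
eef_rot: [-0.001, 1.0, -0.004, -0.005]
contact_force: [0.5, 0.3, 0.1]
gripper_width: -0.0001
```

```bash
cat > k.py <<'E'
from h import *
s,R=st(); tip=np.array(s['tool_pos'])+R@[0,0,.173]; print('tip',np.round(tip,4),'Rz',np.round(R[:,2],3))
xp,L,a0=.576,.071,np.radians(25.9)
A0=np.array([.128,.062]); H=np.array([.120,.006]) # rel. pivot
# cover angle as function of alpha: A on circle about H radius r, |A-K|=L
r=np.linalg.norm(A0-H); b0=np.arctan2(*(A0-H)[::-1])
from scipy.optimize import brentq
prev=0
for a in np.radians([25.9,22,18,12,6,0,-6,-12,-18,-24,-30,-36,-42,-48,-52,-55,-58]):
    K=L*np.array([np.cos(a),np.sin(a)])
    f=lambda c:np.linalg.norm(H+r*np.array([np.cos(b0+c),np.sin(b0+c)])-K)-L
    cs=[c for c in np.linspace(0,1.9,400)]; v=[f(c) for c in cs]; ro=[brentq(f,cs[i],cs[i+1]) for i in range(399) if v[i]*v[i+1]<0]
    t=np.array([xp+K[0],tip[1],.069+K[1]+.008]); d=R.T@(t-tip)*100
    print('%.0f'%np.degrees(a),'tip xz',np.round(t[[0,2]],4),'shift',np.round(d,2),'cover',np.round(ro,2))
E
python3 k.py
```

```text
t 45.67 pos [ 0.6409 -0.2164  0.2874] w -0.0001 F [0.5 0.3 0.1]
tip [ 0.6391 -0.216   0.1144] Rz [-0.01   0.002 -1.   ]
26 tip xz [0.6399 0.108 ] shift [0.08 0.   0.64] cover [0.]
22 tip xz [0.6418 0.1036] shift [0.28 0.   1.08] cover [0.01]
18 tip xz [0.6435 0.0989] shift [ 0.46 -0.    1.54] cover [0.04]
12 tip xz [0.6454 0.0918] shift [0.66 0.   2.26] cover [0.11]
6 tip xz [0.6466 0.0844] shift [0.78 0.   2.99] cover [0.22]
0 tip xz [0.647 0.077] shift [0.83 0.   3.73] cover [0.37]
-6 tip xz [0.6466 0.0696] shift [0.8  0.   4.47] cover [0.54]
-12 tip xz [0.6454 0.0622] shift [0.69 0.01 5.21] cover [0.72]
-18 tip xz [0.6435 0.0551] shift [0.5  0.01 5.93] cover [0.89]
-24 tip xz [0.6409 0.0481] shift [0.24 0.01 6.63] cover [1.04]
-30 tip xz [0.6375 0.0415] shift [-0.09  0.02  7.29] cover [1.18]
-36 tip xz [0.6334 0.0353] shift [-0.49  0.02  7.92] cover [1.3]
-42 tip xz [0.6288 0.0295] shift [-0.95  0.03  8.5 ] cover [1.42]
-48 tip xz [0.6235 0.0242] shift [-1.47  0.03  9.03] cover [1.53]
-52 tip xz [0.6197 0.0211] shift [-1.84  0.04  9.35] cover [1.6]
-55 tip xz [0.6167 0.0188] shift [-2.14  0.04  9.58] cover [1.66]
-58 tip xz [0.6136 0.0168] shift [-2.45  0.04  9.79] cover [1.71]
```

Emit:
{"method": "play_rows", "body": {"series": [0.1, 0, 0.5, 0, 0, 0.1, 0, 0.7, 0, 0, 0.2, 0, 0.9, 0, 0, 0.3, 0, 1.1, 0, 0, 0.35, 0, 1.3, 0, 0]}}

```text
clock: 46.3
tool_pos: [0.6445, -0.2163, 0.2748]
eef_rot: [-0.001, 1.0, -0.004, -0.004]
contact_force: [2.9, -0.4, 4.9]
gripper_width: 0.0002
```

```bash
python3 k.py | head -4; python3 - <<'E'
from h import *
for n in ('top','scene'):
    q=read_camera(n)
    for k in ('knuckle_tab','cover_edge'):
        for d in tip_of(q,k)[:1]: print(n,k,round(d['conf'],2),np.round(d['at'],1))
E
```

```text
t 46.30 pos [ 0.6445 -0.2163  0.2748] w 0.0002 F [ 2.9 -0.4  4.9]
tip [ 0.643  -0.216   0.1018] Rz [-0.009  0.002 -1.   ]
26 tip xz [0.6399 0.108 ] shift [-0.32  0.   -0.62] cover [0.]
22 tip xz [0.6418 0.1036] shift [-0.12  0.   -0.18] cover [0.01]
top cover_edge 0.94 [159.2 356.1]
scene knuckle_tab 0.76 [217.7 347.8]
scene cover_edge 0.61 [179.2 295.6]
```

Emit:
{"method": "play_rows", "body": {"series": [0.06, 0, 0.3, 0, 0, 0.12, 0, 0.6, 0, 0, 0.2, 0, 0.9, 0, 0, 0.3, 0, 1.2, 0, 0, 0.35, 0, 1.5, 0, 0]}}

```text
clock: 47.22
tool_pos: [0.6483, -0.2163, 0.2613]
eef_rot: [-0.001, 1.0, -0.004, -0.003]
contact_force: [3.7, 0.2, 9.0]
gripper_width: -0.0
```

```bash
cat > o.py <<'E'
from h import *
q=read_camera('scene'); T=read_camera('top')
for n,c in (('top',T),('scene',q)):
    for k in ('knuckle_tab','cover_edge'):
        for d in tip_of(c,k)[:1]: print(n,k,round(d['conf'],2),np.round(d['at'],1))
# predicted edge pixels per cover angle
for a in (0,.1,.2,.3,.5,.7,.9,1.1,1.3,1.5,1.75):
    th=np.pi/2-.18+a; X=np.array([.6975+.165*np.cos(th)-.0,-.0735,.075+.165*np.sin(th)]); print(a,'top',np.round(proj(T,X)[::-1],0),'scene',np.round(proj(q,X)[::-1],0))
E
python3 o.py; python3 k.py
```

```text
top knuckle_tab 0.4 [200.6 352. ]
top cover_edge 0.85 [168.1 355. ]
scene knuckle_tab 0.72 [221.8 344.8]
scene cover_edge 0.96 [181.7 297.8]
0 top [164. 354.] scene [182. 295.]
0.1 top [171. 354.] scene [184. 298.]
0.2 top [178. 354.] scene [187. 302.]
0.3 top [186. 354.] scene [190. 306.]
0.5 top [201. 354.] scene [198. 314.]
0.7 top [217. 354.] scene [207. 321.]
0.9 top [231. 353.] scene [218. 328.]
1.1 top [243. 352.] scene [229. 333.]
1.3 top [253. 351.] scene [241. 337.]
1.5 top [260. 349.] scene [251. 339.]
1.75 top [264. 348.] scene [263. 339.]
t 47.52 pos [ 0.6483 -0.2163  0.261 ] w 0.0002 F [ 4.9 -0.1  6.5]
tip [ 0.6473 -0.2161  0.088 ] Rz [-0.006  0.001 -1.   ]
26 tip xz [0.6399 0.108 ] shift [-0.76  0.   -2.  ] cover [0.]
22 tip xz [0.6418 0.1036] shift [-0.56  0.   -1.56] cover [0.01]
18 tip xz [0.6435 0.0989] shift [-0.38  0.   -1.09] cover [0.04]
12 tip xz [0.6454 0.0918] shift [-0.19  0.   -0.38] cover [0.11]
6 tip xz [0.6466 0.0844] shift [-0.07  0.    0.36] cover [0.22]
0 tip xz [0.647 0.077] shift [-0.02  0.    1.1 ] cover [0.37]
-6 tip xz [0.6466 0.0696] shift [-0.06  0.    1.84] cover [0.54]
-12 tip xz [0.6454 0.0622] shift [-0.17  0.    2.58] cover [0.72]
-18 tip xz [0.6435 0.0551] shift [-0.36  0.01  3.29] cover [0.89]
-24 tip xz [0.6409 0.0481] shift [-0.62  0.01  3.99] cover [1.04]
-30 tip xz [0.6375 0.0415] shift [-0.96  0.01  4.65] cover [1.18]
-36 tip xz [0.6334 0.0353] shift [-1.36  0.02  5.28] cover [1.3]
-42 tip xz [0.6288 0.0295] shift [-1.82  0.02  5.86] cover [1.42]
-48 tip xz [0.6235 0.0242] shift [-2.34  0.03  6.39] cover [1.53]
-52 tip xz [0.6197 0.0211] shift [-2.72  0.03  6.71] cover [1.6]
-55 tip xz [0.6167 0.0188] shift [-3.02  0.03  6.93] cover [1.66]
-58 tip xz [0.6136 0.0168] shift [-3.33  0.03  7.14] cover [1.71]
```

Emit:
{"method": "play_rows", "body": {"series": [0, 0, 0.25, 0, 0, 0, 0, 0.5, 0, 0, 0, 0, 0.75, 0, 0, 0, 0, 1.0, 0, 0, -0.03, 0, 1.25, 0, 0]}}

```text
clock: 48.15
tool_pos: [0.649, -0.2161, 0.2516]
eef_rot: [0.0, 1.0, -0.004, 0.0]
contact_force: [6.4, 1.5, 10.7]
gripper_width: -0.0002
```

Emit:
{"method": "play_rows", "body": {"series": [0, 0, 0.25, 0, 0, -0.02, 0, 0.5, 0, 0, -0.05, 0, 0.75, 0, 0, -0.1, 0, 1.0, 0, 0, -0.15, 0, 1.25, 0, 0]}}

```text
clock: 48.78
tool_pos: [0.6484, -0.2159, 0.2423]
eef_rot: [0.001, 1.0, -0.003, 0.004]
contact_force: [4.7, 1.3, 10.9]
gripper_width: 0.0001
```

```bash
python3 o.py | head -4; python3 k.py | sed -n '1,2p;9,20p'
```

```text
top knuckle_tab 0.38 [222.5 402.5]
top cover_edge 0.58 [197.4 353.4]
scene knuckle_tab 0.45 [226.4 348.4]
scene cover_edge 0.73 [195.9 313. ]
t 49.08 pos [ 0.6485 -0.2159  0.2416] w -0.0002 F [5.5 0.7 8.2]
tip [ 0.6497 -0.2161  0.0686] Rz [ 0.007 -0.001 -1.   ]
-6 tip xz [0.6466 0.0696] shift [-0.31  0.   -0.1 ] cover [0.54]
-12 tip xz [0.6454 0.0622] shift [-0.43  0.    0.63] cover [0.72]
-18 tip xz [0.6435 0.0551] shift [-0.63  0.    1.35] cover [0.89]
-24 tip xz [0.6409 0.0481] shift [-0.9   0.    2.04] cover [1.04]
-30 tip xz [0.6375 0.0415] shift [-1.24  0.    2.7 ] cover [1.18]
-36 tip xz [0.6334 0.0353] shift [-1.65  0.01  3.32] cover [1.3]
-42 tip xz [0.6288 0.0295] shift [-2.12  0.01  3.9 ] cover [1.42]
-48 tip xz [0.6235 0.0242] shift [-2.65  0.01  4.42] cover [1.53]
-52 tip xz [0.6197 0.0211] shift [-3.03  0.01  4.73] cover [1.6]
-55 tip xz [0.6167 0.0188] shift [-3.33  0.02  4.95] cover [1.66]
-58 tip xz [0.6136 0.0168] shift [-3.65  0.02  5.16] cover [1.71]
```

Emit:
{"method": "play_rows", "body": {"series": [-0.15, 0, 0.25, 0, 0, -0.3, 0, 0.5, 0, 0, -0.42, 0, 0.8, 0, 0, -0.5, 0, 1.1, 0, 0, -0.6, 0, 1.35, 0, 0]}}

```text
clock: 49.7
tool_pos: [0.6448, -0.2155, 0.2367]
eef_rot: [0.002, 1.0, -0.002, 0.011]
contact_force: [1.9, 3.5, 30.4]
gripper_width: 0.0
```

```bash
python3 k.py | sed -n '1,2p;11,20p'
```

```text
t 49.70 pos [ 0.6448 -0.2155  0.2367] w 0.0000 F [ 1.9  3.5 30.4]
tip [ 0.6486 -0.2163  0.0637] Rz [ 0.022 -0.005 -1.   ]
-18 tip xz [0.6435 0.0551] shift [-0.53 -0.    0.85] cover [0.89]
-24 tip xz [0.6409 0.0481] shift [-0.81 -0.    1.54] cover [1.04]
-30 tip xz [0.6375 0.0415] shift [-1.16 -0.    2.19] cover [1.18]
-36 tip xz [0.6334 0.0353] shift [-1.58 -0.01  2.81] cover [1.3]
-42 tip xz [0.6288 0.0295] shift [-2.06 -0.01  3.38] cover [1.42]
-48 tip xz [0.6235 0.0242] shift [-2.6  -0.01  3.89] cover [1.53]
-52 tip xz [0.6197 0.0211] shift [-2.99 -0.01  4.2 ] cover [1.6]
-55 tip xz [0.6167 0.0188] shift [-3.29 -0.    4.41] cover [1.66]
-58 tip xz [0.6136 0.0168] shift [-3.6  -0.    4.61] cover [1.71]
```

```bash
python3 o.py | head -4; python3 - <<'E'
from h import *
s,R=st(); print('torque',np.round(s['wrist_torque'],2),'q',np.round(s['q'],3))
p=read_camera('wrist')
for k in ('knuckle_tab','cover_edge','cover_hinge','spool'):
    for d in tip_of(p,k)[:2]: print(k,round(d['conf'],2),np.round(d['at']))
    for d in regions_of(p,k)[:1]: print(k,'reg',round(d['conf'],2),np.round(d['box']))
E
```

```text
top knuckle_tab 0.69 [239.4 364.8]
top cover_edge 0.93 [208.7 351.8]
scene knuckle_tab 0.69 [262.2 318.2]
scene cover_edge 0.96 [199.9 318.2]
t 50.00 pos [ 0.6448 -0.2155  0.2367] w 0.0000 F [ 0.9  3.  24.9]
torque [ 0.45 -1.27  0.53] q [-0.373  0.324  1.264  0.004  1.531  1.202]
knuckle_tab 0.67 [320. 304.]
knuckle_tab reg 0.83 [ 64. 293. 281. 145.]
cover_edge reg 0.87 [  0. 177. 143. 266.]
cover_hinge reg 0.69 [  0. 164. 346. 286.]
spool 0.58 [208. 551.]
spool reg 0.65 [487. 144. 150. 165.]
```

Emit:
{"method": "play_rows", "body": {"series": [0, 0, -1, 0, 0, 0, 0, -2, 0, 0, 0, 0, -3, 0, 0, 0, 0, -3, 0, 0]}}

```text
clock: 50.95
tool_pos: [0.6441, -0.2155, 0.2674]
eef_rot: [0.002, 1.0, -0.002, 0.011]
contact_force: [-5.3, -0.2, 0.4]
gripper_width: -0.0001
```

```bash
python3 o.py | head -4; python3 - <<'E'
from h import *
s,R=st(); print('torque',np.round(s['wrist_torque'],2),'Rz',np.round(R[:,2],4),'tip',np.round(np.array(s['tool_pos'])+R@[0,0,.173],4))
to((.646,-.221,.1),-150)
p=read_camera('wrist'); o=-P(p)[0].T@P(p)[1]; print('cam',np.round(o,3))
E
```

```text
top knuckle_tab 0.51 [240.4 344.6]
top cover_edge 0.96 [197.1 357.6]
scene knuckle_tab 0.69 [223.3 347.6]
scene cover_edge 0.74 [194.5 313.5]
t 51.25 pos [ 0.6442 -0.2154  0.2667] w 0.0001 F [-3.  -0.8 -0.4]
torque [-0.06  0.3   0.2 ] Rz [ 0.0225 -0.0048 -0.9997] tip [ 0.6481 -0.2162  0.0938]
t 51.25 pos [ 0.6442 -0.2154  0.2667] w 0.0001 F [-3.  -0.8 -0.4]
grasp [ 0.6477 -0.2161  0.1117] shift cm [-0.2   0.48  1.17] twist 59.7 q6 1.2
cam [ 0.716 -0.216  0.237]
```

Emit:
{"method": "play_rows", "body": {"series": [-0.3, 1, 0, 0, 0, -0.4, 3, -1, 10, 0, -0.4, 4, -2, 20, 0, -0.4, 4, -2, 30, 0, -0.4, 4, -2, 40, 0]}}

```text
clock: 51.92
tool_pos: [0.6397, -0.2562, 0.2872]
eef_rot: [-0.002, 0.938, -0.347, 0.012]
contact_force: [0.5, -0.8, -0.0]
gripper_width: -0.0
```

Emit:
{"method": "play_rows", "body": {"series": [0, 0, 0, 10, 0, 0, 0, 0, 20, 0, 0, 0, 0, 30, 0, 0, 0, 0, 30, 0]}}

```text
clock: 52.42
tool_pos: [0.6397, -0.2567, 0.2874]
eef_rot: [-0.005, 0.816, -0.578, 0.012]
contact_force: [-1.0, -0.6, -0.6]
gripper_width: 0.0002
```

```bash
python3 o.py | head -4; cat > r.py <<'E'
from h import *
s,R=st(); print('torque',np.round(s['wrist_torque'],2),'Rz',np.round(R[:,2],4),'q',np.round(s['q'],2))
tip=np.array(s['tool_pos'])+R@[0,0,.173]; print('tip',np.round(tip,4),'yaw',round(np.degrees(np.arctan2(R[1,1],R[0,1])),1))
xp=.576
for z in (.1,.09,.085,.08,.077,.07,.066,.062,.058,.054,.05,.046,.042,.038,.034,.03,.026,.022,.02,.018,.017):
    sn=(z-.077)/.071; t=np.array([xp+.071*np.sqrt(1-sn*sn),-.2225,z])
    if z<tip[2]+.02: print(z,np.round(t[0],4),'shift',np.round(R.T@(t-tip)*100,2))
E
python3 r.py
```

```text
top knuckle_tab 0.71 [219.5 403.7]
top cover_edge 0.79 [198.6 354.5]
scene knuckle_tab 0.62 [262.3 319.4]
scene cover_edge 0.78 [196.4 312.5]
t 52.73 pos [ 0.6397 -0.2563  0.2873] w -0.0001 F [-0.1 -0.4  0.2]
torque [ 0.03  0.03 -0.01] Rz [ 0.0244 -0.0055 -0.9997] q [-0.43  0.33  1.17  0.01  1.62  2.37]
tip [ 0.6439 -0.2572  0.1143] yaw -160.6
0.1 0.6432 shift [-3.32 -1.06  1.41]
0.09 0.6458 shift [-3.24 -1.28  2.42]
0.085 0.6465 shift [-3.22 -1.34  2.92]
0.08 0.6469 shift [-3.22 -1.37  3.42]
0.077 0.647 shift [-3.22 -1.37  3.72]
0.07 0.6467 shift [-3.24 -1.32  4.42]
0.066 0.6461 shift [-3.26 -1.27  4.82]
0.062 0.6454 shift [-3.29 -1.19  5.21]
0.058 0.6444 shift [-3.33 -1.09  5.61]
0.054 0.6432 shift [-3.38 -0.96  6.01]
0.05 0.6417 shift [-3.43 -0.81  6.4 ]
0.046 0.6399 shift [-3.5  -0.63  6.8 ]
0.042 0.6378 shift [-3.57 -0.43  7.19]
0.038 0.6353 shift [-3.66 -0.19  7.59]
0.034 0.6325 shift [-3.76  0.09  7.98]
0.03 0.6292 shift [-3.87  0.41  8.37]
0.026 0.6254 shift [-4.    0.77  8.76]
0.022 0.6209 shift [-4.16  1.21  9.15]
0.02 0.6183 shift [-4.25  1.45  9.35]
0.018 0.6155 shift [-4.34  1.72  9.54]
0.017 0.614 shift [-4.4   1.87  9.64]
```

Emit:
{"method": "play_rows", "body": {"series": [-1, -0.4, 0, 0, 0, -2.2, -0.9, 0, 0, 0, -3.23, -1.3, 1, 0, 0, -3.23, -1.3, 3, 0, 0, -3.23, -1.3, 3.4, 0, 0]}}

```text
clock: 53.35
tool_pos: [0.6414, -0.2213, 0.2494]
eef_rot: [-0.004, 0.816, -0.577, 0.009]
contact_force: [0.3, 0.6, -1.0]
gripper_width: -0.0002
```

```bash
python3 r.py
```

```text
t 53.35 pos [ 0.6414 -0.2213  0.2494] w -0.0002 F [ 0.3  0.6 -1. ]
torque [ 0.03 -0.    0.03] Rz [ 0.0196 -0.0038 -0.9998] q [-0.38  0.32  1.25  0.    1.55  2.42]
tip [ 0.6448 -0.222   0.0764] yaw -160.5
0.09 0.6458 shift [ 0.1  -0.1  -1.35]
0.085 0.6465 shift [ 0.11 -0.16 -0.85]
0.08 0.6469 shift [ 0.12 -0.19 -0.35]
0.077 0.647 shift [ 0.12 -0.19 -0.05]
0.07 0.6467 shift [ 0.1  -0.14  0.65]
0.066 0.6461 shift [ 0.08 -0.09  1.05]
0.062 0.6454 shift [ 0.05 -0.01  1.44]
0.058 0.6444 shift [0.02 0.09 1.84]
0.054 0.6432 shift [-0.03  0.21  2.24]
0.05 0.6417 shift [-0.08  0.36  2.64]
0.046 0.6399 shift [-0.15  0.54  3.03]
0.042 0.6378 shift [-0.22  0.74  3.43]
0.038 0.6353 shift [-0.31  0.98  3.82]
0.034 0.6325 shift [-0.4   1.25  4.22]
0.03 0.6292 shift [-0.52  1.57  4.61]
0.026 0.6254 shift [-0.65  1.94  5.  ]
0.022 0.6209 shift [-0.8   2.37  5.4 ]
0.02 0.6183 shift [-0.89  2.61  5.59]
0.018 0.6155 shift [-0.99  2.88  5.79]
0.017 0.614 shift [-1.04  3.03  5.88]
```

Emit:
{"method": "play_rows", "body": {"series": [0.1, -0.14, 0.4, 0, 0, 0.1, -0.14, 0.7, 0, 0, 0.08, -0.09, 1.0, 0, 0, 0.05, -0.05, 1.3, 0, 0, 0.04, 0, 1.6, 0, 0]}}

```text
clock: 53.98
tool_pos: [0.6422, -0.2219, 0.2373]
eef_rot: [-0.005, 0.816, -0.577, 0.011]
contact_force: [-3.4, 2.1, 10.2]
gripper_width: 0.0
```

```bash
python3 r.py; python3 o.py | head -4
```

```text
t 53.98 pos [ 0.6422 -0.2219  0.2373] w 0.0000 F [-3.4  2.1 10.2]
torque [0.36 0.55 0.02] Rz [ 0.0239 -0.0051 -0.9997] q [-0.38  0.32  1.27  0.    1.53  2.42]
tip [ 0.6464 -0.2228  0.0643] yaw -160.5
0.08 0.6469 shift [ 0.01 -0.1  -1.57]
0.077 0.647 shift [ 0.01 -0.1  -1.27]
0.07 0.6467 shift [-0.01 -0.05 -0.57]
0.066 0.6461 shift [-0.03  0.01 -0.17]
0.062 0.6454 shift [-0.06  0.09  0.23]
0.058 0.6444 shift [-0.1   0.19  0.63]
0.054 0.6432 shift [-0.15  0.31  1.02]
0.05 0.6417 shift [-0.2   0.46  1.42]
0.046 0.6399 shift [-0.27  0.64  1.82]
0.042 0.6378 shift [-0.34  0.85  2.21]
0.038 0.6353 shift [-0.43  1.08  2.61]
0.034 0.6325 shift [-0.53  1.36  3.  ]
0.03 0.6292 shift [-0.64  1.68  3.39]
0.026 0.6254 shift [-0.78  2.05  3.78]
0.022 0.6209 shift [-0.93  2.48  4.17]
0.02 0.6183 shift [-1.02  2.72  4.36]
0.018 0.6155 shift [-1.12  3.    4.56]
0.017 0.614 shift [-1.17  3.14  4.65]
top knuckle_tab 0.74 [236. 329.]
top cover_edge 0.91 [207.7 353. ]
scene knuckle_tab 0.41 [227.3 348.4]
scene cover_edge 0.84 [197.7 317.5]
```

Emit:
{"method": "play_rows", "body": {"series": [-0.06, 0.09, 0.35, 0, 0, -0.1, 0.19, 0.65, 0, 0, -0.13, 0.27, 0.95, 0, 0, -0.17, 0.38, 1.25, 0, 0, -0.22, 0.5, 1.55, 0, 0]}}

```text
clock: 54.9
tool_pos: [0.6385, -0.2217, 0.225]
eef_rot: [-0.006, 0.816, -0.577, 0.015]
contact_force: [2.8, 1.6, 7.4]
gripper_width: 0.0001
```

```bash
python3 r.py|sed -n '1,3p;8,30p'; python3 o.py | head -4
```

```text
t 54.90 pos [ 0.6385 -0.2217  0.225 ] w 0.0001 F [2.8 1.6 7.4]
torque [ 0.27 -0.66 -0.01] Rz [ 0.0318 -0.0068 -0.9995] q [-0.39  0.32  1.3   0.01  1.5   2.42]
tip [ 0.644  -0.2229  0.0521] yaw -160.5
0.054 0.6432 shift [-0.06  0.06 -0.19]
0.05 0.6417 shift [-0.11  0.21  0.2 ]
0.046 0.6399 shift [-0.18  0.39  0.6 ]
0.042 0.6378 shift [-0.26  0.6   0.99]
0.038 0.6353 shift [-0.35  0.84  1.38]
0.034 0.6325 shift [-0.45  1.12  1.77]
0.03 0.6292 shift [-0.56  1.44  2.16]
0.026 0.6254 shift [-0.7   1.81  2.55]
0.022 0.6209 shift [-0.85  2.25  2.93]
0.02 0.6183 shift [-0.94  2.49  3.13]
0.018 0.6155 shift [-1.04  2.77  3.32]
0.017 0.614 shift [-1.09  2.91  3.41]
top cover_edge 0.83 [232.2 350.3]
scene knuckle_tab 0.64 [228.6 343.7]
scene cover_edge 0.66 [215.3 327.9]
0 top [164. 354.] scene [182. 295.]
```

Emit:
{"method": "play_rows", "body": {"series": [-0.11, 0.21, 0.3, 0, 0, -0.15, 0.33, 0.55, 0, 0, -0.2, 0.46, 0.8, 0, 0, -0.27, 0.62, 1.05, 0, 0, -0.34, 0.8, 1.35, 0, 0]}}

```text
clock: 55.82
tool_pos: [0.6297, -0.2216, 0.2097]
eef_rot: [-0.006, 0.816, -0.578, 0.014]
contact_force: [3.2, 0.1, 3.6]
gripper_width: 0.0005
```

```bash
python3 r.py|sed -n '1,3p;8,30p'; python3 o.py | head -4
```

```text
t 55.83 pos [ 0.6297 -0.2216  0.2097] w 0.0005 F [3.2 0.1 3.6]
torque [-0.04 -0.6   0.04] Rz [ 0.029  -0.007  -0.9996] q [-0.39  0.3   1.34  0.    1.47  2.41]
tip [ 0.6347 -0.2228  0.0367] yaw -160.5
0.038 0.6353 shift [-0.   -0.07 -0.12]
0.034 0.6325 shift [-0.1   0.21  0.27]
0.03 0.6292 shift [-0.22  0.53  0.66]
0.026 0.6254 shift [-0.35  0.9   1.05]
0.022 0.6209 shift [-0.51  1.33  1.43]
0.02 0.6183 shift [-0.6   1.58  1.63]
0.018 0.6155 shift [-0.69  1.85  1.82]
0.017 0.614 shift [-0.75  2.    1.91]
top knuckle_tab 0.45 [230. 401.]
top cover_edge 0.89 [251.1 345.8]
scene knuckle_tab 0.37 [234.8 349.2]
scene cover_edge 0.78 [236.3 335.4]
```

Emit:
{"method": "play_rows", "body": {"series": [-0.08, 0.15, 0.2, 0, 0, -0.14, 0.32, 0.4, 0, 0, -0.2, 0.48, 0.6, 0, 0, -0.26, 0.65, 0.8, 0, 0, -0.33, 0.85, 1.0, 0, 0]}}

```text
clock: 56.75
tool_pos: [0.6201, -0.2211, 0.1978]
eef_rot: [-0.005, 0.816, -0.578, 0.012]
contact_force: [1.3, 0.5, 3.5]
gripper_width: 0.0002
```

```bash
python3 r.py|sed -n '1,3p;8,30p'; python3 o.py | head -4
```

```text
t 56.75 pos [ 0.6201 -0.2211  0.1978] w 0.0002 F [1.3 0.5 3.5]
torque [ 0.02 -0.37  0.01] Rz [ 0.0252 -0.0057 -0.9997] q [-0.4   0.29  1.38  0.    1.45  2.41]
tip [ 0.6245 -0.2221  0.0249] yaw -160.6
0.026 0.6254 shift [ 0.07 -0.08 -0.11]
0.022 0.6209 shift [-0.09  0.36  0.28]
0.02 0.6183 shift [-0.18  0.6   0.47]
0.018 0.6155 shift [-0.27  0.87  0.66]
0.017 0.614 shift [-0.33  1.02  0.76]
top knuckle_tab 0.42 [230.2 398.2]
top cover_edge 0.93 [256.7 347.6]
scene cover_edge 0.58 [253.7 340.2]
0 top [164. 354.] scene [182. 295.]
```

Emit:
{"method": "play_rows", "body": {"series": [-0.03, 0.12, 0.1, 0, 0, -0.06, 0.25, 0.2, 0, 0, -0.1, 0.38, 0.3, 0, 0, -0.14, 0.5, 0.4, 0, 0, -0.19, 0.63, 0.5, 0, 0]}}

```text
clock: 57.68
tool_pos: [0.6138, -0.2215, 0.1928]
eef_rot: [-0.005, 0.816, -0.578, 0.012]
contact_force: [2.9, 0.9, 5.4]
gripper_width: -0.0003
```

Emit:
{"method": "play_rows", "body": {"series": [-0.03, 0.12, 0.1, 0, 0, -0.08, 0.25, 0.2, 0, 0, -0.12, 0.38, 0.3, 0, 0, -0.15, 0.45, 0.4, 0, 0, -0.15, 0.5, 0.45, 0, 0]}}

```text
clock: 58.3
tool_pos: [0.6106, -0.2216, 0.1924]
eef_rot: [-0.007, 0.816, -0.577, 0.017]
contact_force: [7.2, 4.0, 13.5]
gripper_width: -0.0
```

```bash
python3 r.py|sed -n '1,3p;8,30p'; python3 o.py | sed -n '1,4p;13,15p'
```

```text
t 58.30 pos [ 0.6106 -0.2216  0.1924] w -0.0000 F [ 7.2  4.  13.5]
torque [ 0.62 -1.3  -0.04] Rz [ 0.0352 -0.0073 -0.9994] q [-0.4   0.27  1.41  0.01  1.43  2.4 ]
tip [ 0.6167 -0.2228  0.0195] yaw -160.5
0.022 0.6209 shift [ 0.11 -0.42 -0.23]
0.02 0.6183 shift [ 0.02 -0.17 -0.04]
0.018 0.6155 shift [-0.07  0.11  0.15]
0.017 0.614 shift [-0.13  0.25  0.24]
top knuckle_tab 0.61 [234.8 399. ]
top cover_edge 0.89 [261.2 348.2]
scene cover_edge 0.76 [260.5 339. ]
0 top [164. 354.] scene [182. 295.]
1.5 top [260. 349.] scene [251. 339.]
1.75 top [264. 348.] scene [263. 339.]
```

Emit:
{"method": "play_rows", "body": {"series": [0, 0, -2, 0, 0, 0, 0, -6, 0, 0, 0, 0, -10, -10, 0, 0, 0, -12, -20, 0, 0, 0, -12, -30, 0]}}

```text
clock: 59.22
tool_pos: [0.6061, -0.221, 0.3155]
eef_rot: [-0.002, 0.939, -0.344, 0.019]
contact_force: [-0.0, -0.5, 0.2]
gripper_width: 0.0001
```

Emit:
{"method": "play_rows", "body": {"series": [0, 0, 0, -10, 0, 0, 0, 0, -20, 0, 0, 0, 0, -30, 0, 0, 0, 0, -40, 0, 0, 0, 0, -40, 0]}}

```text
clock: 59.85
tool_pos: [0.6056, -0.2213, 0.3153]
eef_rot: [0.005, 1.0, -0.003, 0.018]
contact_force: [-0.1, -1.2, 1.0]
gripper_width: 0.0001
```

```bash
cat > u.py <<'E'
from h import *
s,R=st(); tip=np.array(s['tool_pos'])+R@[0,0,.173]
print('tip',np.round(tip,4),'Rz',np.round(R[:,2],4),'q6',round(s['q'][5],2),'yaw',round(np.degrees(np.arctan2(R[1,1],R[0,1])),1))
for t in ((.565,-.075,.13),(.565,-.075,.083),(.565,-.075,.080)): print(t,np.round(R.T@(np.array(t)-tip)*100,2))
E
python3 u.py; python3 o.py | head -4
```

```text
t 59.85 pos [ 0.6056 -0.2213  0.3153] w 0.0001 F [-0.1 -1.2  1. ]
tip [ 0.6118 -0.2229  0.1424] Rz [ 0.0357 -0.0094 -0.9993] q6 1.17 yaw -90.4
(0.565, -0.075, 0.13) [ -4.81 -14.77   0.94]
(0.565, -0.075, 0.083) [ -4.98 -14.81   5.63]
(0.565, -0.075, 0.08) [ -4.99 -14.82   5.93]
top knuckle_tab 0.61 [237.8 399.5]
top cover_edge 0.84 [261.1 343.7]
scene knuckle_tab 0.18 [254.8 388.3]
scene cover_edge 0.82 [258.8 340.9]
```

Emit:
{"method": "play_rows", "body": {"series": [-1.3, -4, 0, 0, 0, -2.6, -8, 0, 0, 0, -4, -12, 0, 0, 0, -4.9, -14.8, 1.5, 0, 0, -4.9, -14.8, 3, 0, 0]}}

```text
clock: 60.78
tool_pos: [0.5586, -0.0714, 0.2825]
eef_rot: [0.005, 1.0, -0.002, 0.019]
contact_force: [1.2, -0.3, 0.8]
gripper_width: -0.0001
```

```bash
python3 u.py
```

```text
t 60.77 pos [ 0.5586 -0.0714  0.2825] w -0.0001 F [ 1.2 -0.3  0.8]
tip [ 0.5653 -0.073   0.1096] Rz [ 0.0383 -0.0093 -0.9992] q6 1.39 yaw -90.2
(0.565, -0.075, 0.13) [ 0.05  0.22 -2.04]
(0.565, -0.075, 0.083) [-0.13  0.17  2.66]
(0.565, -0.075, 0.08) [-0.14  0.17  2.96]
```

Approach to tip z ≈ .09, then slowly onto the cover.

Emit:
{"method": "play_rows", "body": {"series": [-0.1, 0.1, 0.8, 0, 0, -0.1, 0.1, 1.4, 0, 0, -0.1, 0.1, 1.8, 0, 0, -0.1, 0.1, 2.1, 0, 0, -0.1, 0.1, 2.3, 0, 0]}}

```text
clock: 61.4
tool_pos: [0.5586, -0.0729, 0.2595]
eef_rot: [0.005, 1.0, -0.002, 0.019]
contact_force: [-0.3, -0.9, -0.7]
gripper_width: -0.0
```

Emit:
{"method": "play_rows", "body": {"series": [0, 0, 0.1, 0, 0, 0, 0, 0.25, 0, 0, 0, 0, 0.4, 0, 0, 0, 0, 0.55, 0, 0, 0, 0, 0.7, 0, 0]}}

```text
clock: 62.02
tool_pos: [0.5588, -0.0729, 0.2543]
eef_rot: [0.005, 1.0, -0.002, 0.02]
contact_force: [-6.0, 0.9, 13.9]
gripper_width: -0.0001
```

```bash
python3 u.py
```

```text
t 62.02 pos [ 0.5588 -0.0729  0.2543] w -0.0001 F [-6.   0.9 13.9]
tip [ 0.5657 -0.0745  0.0815] Rz [ 0.0394 -0.0096 -0.9992] q6 1.39 yaw -90.2
(0.565, -0.075, 0.13) [ 0.13  0.09 -4.85]
(0.565, -0.075, 0.083) [-0.06  0.05 -0.16]
(0.565, -0.075, 0.08) [-0.07  0.05  0.14]
```

Emit:
{"method": "play_rows", "body": {"series": [0, 0, 0.2, 0, 0, 0, 0, 0.4, 0, 0, 0, 0, 0.6, 0, 0, 0, 0, 0.7, 0, 0, 0, 0, 0.7, 0, 0]}}

```text
clock: 62.65
tool_pos: [0.5585, -0.0728, 0.254]
eef_rot: [0.005, 1.0, -0.002, 0.021]
contact_force: [-17.1, 2.3, 29.8]
gripper_width: 0.0001
```

```bash
python3 u.py|head -2
```

```text
t 62.65 pos [ 0.5585 -0.0728  0.254 ] w 0.0001 F [-17.1   2.3  29.8]
tip [ 0.5657 -0.0746  0.0812] Rz [ 0.0416 -0.0103 -0.9991] q6 1.39 yaw -90.2
```

Solid stop at z ≈ 0.081 under 30 N, so the cover is shut. I'll retreat, run the final checks and sign off.

Emit:
{"method": "play_rows", "body": {"series": [0, 0, -1, 0, 0, 0, 0, -4, 0, 0, 0, 0, -9, 0, 0, 0, 0, -14, 0, 0, 0, 0, -16, 0, 0]}}

```text
clock: 63.28
tool_pos: [0.5518, -0.0711, 0.4179]
eef_rot: [0.006, 1.0, -0.002, 0.024]
contact_force: [-0.3, 0.3, -0.5]
gripper_width: -0.0003
```

Emit:
{"method": "play_rows", "body": {"series": [-4, 0, 0, 0, 0, -8, 0, 0, 0, 0, -12, 0, 0, 0, 0, -14, 0, 0, 0, 0, -14, 0, 0, 0, 0]}}

```text
clock: 63.9
tool_pos: [0.4113, -0.0706, 0.4107]
eef_rot: [0.006, 1.0, -0.002, 0.024]
contact_force: [-0.1, -0.0, -0.1]
gripper_width: 0.0004
```

```bash
python3 - <<'E'
from h import *
st()
for n in ('top','scene'):
    q=read_camera(n)
    for k,z in (('cover_edge',.08),('worn_1_mid',.027),('spool',0),('cleaner',0),('relay_1_mid',.03),('knuckle_tab',.009)):
        for d in tip_of(q,k)[:2]:
            if d['conf']>.3: print(n,k,round(d['conf'],2),np.round(d['at'],0),np.round(ray(q,d['at'],z),3))
E
python3 o.py | sed -n '13,15p'
```

```text
t 63.90 pos [ 0.4113 -0.0706  0.4107] w 0.0004 F [-0.1 -0.  -0.1]
top cover_edge 0.92 [261. 348.] [ 0.54  -0.072  0.08 ]
top worn_1_mid 0.62 [274. 420.] [ 0.519 -0.261  0.027]
top spool 0.78 [216. 443.] [ 0.676 -0.331  0.   ]
top cleaner 0.97 [297. 200.] [0.456 0.295 0.   ]
top knuckle_tab 0.65 [236. 400.] [ 0.618 -0.213  0.009]
scene cover_edge 0.67 [260. 339.] [ 0.54  -0.079  0.08 ]
scene worn_1_mid 0.78 [253. 388.] [ 0.511 -0.249  0.027]
scene spool 0.51 [221. 366.] [ 0.677 -0.325  0.   ]
scene cleaner 0.68 [370. 245.] [0.457 0.3   0.   ]
1.5 top [260. 349.] scene [251. 339.]
1.75 top [264. 348.] scene [263. 339.]
```

```bash
python3 -c "
from plant import order
print(order.sign_off())"
```

```text
the job is handed in; nothing more can be done
None
```

The job is done and handed in at about 64 s on the robot's clock. `sign_off` gave no verdict.

- **Relays:** One worn relay was present, in socket 1. It now stands upright in the scrap tray. All three new relays are pushed home, one per socket. Each stopped firmly at the expected seating height under about 19 N, and the picture before closing shows them level.
- **Knocked relay:** One new relay was knocked up against the board holder. I gripped it across its short side, set it down in the open and gripped it again before plugging it in.
- **Cover:** I broke the stay by pressing the tab and lowered the cover in small steps. I then pressed the cover's face: it stopped solidly at about 81 mm (80 mm expected) and did not move with the force raised from 14 to 30 N. The cover-edge points in the cameras agree with shut to within a few pixels.
- **Last checks:** The worn relay is in the tray, and the robot is clear with no contact force. The spool reads within about 1 cm of where it started and the cleaner within about 1.2 cm. That is within the detector's scatter, and I never went near either.

**What went wrong along the way:**
- **First insertion:** The first attempt at socket 3 hit its edge with about 66 N up and 34 N sideways at the wrist. I re-measured the sockets, corrected by about 3 mm and 1.4°, and it went in.
- **Cover against the gripper:** Partway down, the cover caught the gripper, with up to 30 N on the wrist. Backing off let the cover swing back open slightly (about 0.1 rad). I turned the gripper away from the cover and the rest went down at under 14 N.

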